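# Load the amplifier test load bank, screw down its clamp and pin it

## Robot

A 7-joint arm with a two-finger parallel gripper is mounted at the origin on the work surface. World frame = base frame: x ahead of the robot, y to its left, z up, the work surface at z = 0. Lengths are in m, angles in rad, forces in N, time in s.
With the tool pointing down it reaches from about 0.35 to 0.9 m from the base axis. Payload 7.2 kg.
Tool frame: the origin (TCP) lies at the very end of the fingers, on their centre line; the grasp point (between the pads) lies 19 mm behind it (arm.grasp_offset is the distance from the TCP to the grasp point, in m); z points along the fingers, y is the direction in which the jaws open and shut (so a half turn about z gives the same grasp; the last joint's range is limited). The gripper opens to 88 mm and grips with 3 to 60 N. Pads are 20 mm wide; open, the fingers measure 115 mm over their backs; the gripper's body (75 mm by 178 mm) begins 61 mm behind the grasp point.
Start: joints at [1.181, 0.411, -0.013, 1.596, 0.006, 1.134, -0.082], TCP at [0.198, -0.593, 0.223] pointing down, gripper open.
Joint ranges: [-2.95, 2.95], [-0.29, 1.99], [-1.47, 1.44], [0.14, 2.54], [-1.03, 4.17], [0.13, 1.85], [-2.86, 2.86]. Speed limits (rad/s): [2.39, 2.39, 3.01, 3.01, 3.14, 3.14, 3.14].

## Interface

Orientations are given as a unit quaternion [w, x, y, z].
In Python, from workcell import sensors, camera, workorder, spot_in, arm gives the robot as it stands.
- The arm moves only by the shell command python3 -m creep 'ROWS'. ROWS is text: rows parted by semicolons, each of 7 numbers parted by spaces: the shift along the tool's x, y, z in m, then the turn, a rotation vector about the tool's x, y, z in rad, then the finger opening in m, from 0 to 0.0878. In form: x y z wx wy wz hand; .... A call has 1 to 5 rows; each row is the pose to reach, as a shift and turn from the pose commanded when the call began, along the tool's axes at that moment; what a row does not reach only later rows make up. A row lasts 1/12 s, in which the tool goes at most 41.7 mm and 7.16 degrees, less where a joint would pass 70% of its speed; a pose out of reach is approached as far as the arm can. A call with a gripper value outside its range is refused whole. The fingers move at their own pace and stop on an object; the grip force is fixed at half the most. Time passes only in rows, so rows that repeat a pose let the fingers close. It gives the time, the measured TCP pose, the force and the opening at its end, in the units of the state.
- sensors.get_state(): the state, without advancing time (a new reading comes with each control period).
- camera(name): name is "scene" or "top"; returns a dict with "pixels" (400x640x3 uint8, red, green, blue), "mtx" (3x3 intrinsics, pixels), "R" (3x3) and "t" (3): a world point X has camera coordinates R X + t. Camera axes: x right, y down, z forward; pixel columns grow to the right and rows downward; lengths in m; the calibration is good to about 2 mm. A picture is of the moment at which its call begins. There is no depth.
- workorder.hand_in(): hands the job in, once; it reports no verdict.
Trained networks look in the newest picture that a camera, given by its name, has taken for a name from the list of things; names that differ only in an ending like _2 or _b are one class to them, and where a whole thing is asked for, a point or a joint stands for the part that bears it (a point fixed in the world has none). Each returns a list of dicts, best first, with "p" (0 to 1); they miss things now and then, are a little off and sometimes report something else, mostly with a low value. They report only what shows in the picture. A call takes as long as a camera call. They do not tell look-alikes from the thing itself.
- spot_in(name, camera): "extent" ([centre column, centre row, width, height] in pixels, round what is visible of it).
The state is a dict: "clock": time; "joints": joint angles; "dq": joint speeds; "effort": joint torques, N m; "tcp_pos": TCP position; "tool_rot": TCP orientation; "contact_force": force on the tool from outside, world axes, zero at the start; "wrist_torque": the same for the moment, N m; "opening": finger opening in m.
Only numpy, scipy, OpenCV 4.12 (cv2) and the standard library are available. Lean on these libraries where they do the work, as an engineer would, in place of code of your own. Each camera call takes 0.05 s, during which the arm holds its last target.

## Task

Get the load bank ready for an amplifier test: with the clamp still up, feed every ceramic resistor bar lying on the bench endwise through a guide tube of its own, fully home against the back stop. Then turn the crank clockwise, whole turns, until the contact bar is down on the resistors and the cross hole in the screw lines up with the holes of the two lugs, and push the locking pin through all three from the guide-tube side until its shoulder meets the lug. Leave the other things on the bench where they are.

Things in the scene. Friction and masses are not known exactly. Their poses are not given: they have to be found in the camera images.
- jig: Fixed amplifier load bank. Origin: on the bench top under its upright clamp screw; z up, +y the feed direction, x across. Chassis 196 (x) by 152 mm (y -105 to +47), 35 mm high, with a 26 mm high step in front to y = -119. Three guide tubes on top lie along y at x = -50, 0, +50 mm. Beyond them an open bay, floor z = 35, ends at a back stop at y = +35 mm. Bar home: its front end on the stop, centre at y = -55, z = 43 mm, 40 mm of tail outside.
- mouth (a point): Entry of the middle guide tube's bore, at its centre (jig x 0, y -105, z 45 mm); the others are 50 mm to either side in x. Each tube: bore 20 x 20 mm, its floor level with the chassis top (z = 35), 80 mm long from here towards +y, outside 28 mm wide, top at z = 59 mm; in front a flare reaching 12 mm out towards -y and opening to about 30 mm.
- crosshole (a point): Fixed point on the screw axis, jig (0, 0, 132 mm), at the lug holes; axes as the jig's. A bridge over the bay (x +-93, y +-30 mm, top z = 120) carries two fixed lugs at y -30 to -22 and +22 to +30 mm, 32 mm wide, tops at z = 146 mm, each with a 12 mm square hole along y centred at z = 132 mm. The screw's square shank (28 mm) between them has a like 12 mm cross hole.
- screw (a joint): Turn of the clamp screw, rad; grows clockwise from above, lowering screw, crank and contact bar 12 mm a turn. At 0 its cross hole meets the lug holes in angle and height and the crank points to jig +y. Starts 1.6 to 2.5 turns up (negative). No stop at 0; friction 0.08 N m, stays where left. At 0 three round-nosed sprung contacts press on the bars (3.5 N each; a bar knocked back can be pushed home under them); at the start they are clear.
- handle (a point): Middle of the crank's upright handle: black cylinder 22 mm across, 50 mm tall, spinning freely on its own pin, so it can be held while it goes round at 50 mm from the screw axis. This point is 28 mm above the crank arm below it, 22 mm below the handle's top; at z = 190 mm when the screw reads 0, and 12 mm higher for each turn the screw is up.
- pin_head (a point): Centre of the locking pin's black square head, 26 x 26 mm, 36 long. Pin axis = its y, tip at +y: head to +18 mm, steel shoulder 16 mm across to +38, shank 8 mm across with tapered tip ending at +108 mm. 120 g, mostly in the head; starts lying on the bench, axis 13 mm up. Home: shoulder on the first lug, head centre at jig y = -68 mm, tip at +38. 2 mm play all round, so the head sags a little when let go.
- pin_tip (a point): Tip of the locking pin, on its axis.
- bar1_center (a point): Centre of a ceramic resistor bar with steel end caps, square section 16 x 16 mm, 180 mm long along its y axis, both ends alike, about 100 g, lying on the bench at first. Either two or three of the bars are there.
- bar2_center (a point): Centre of a ceramic resistor bar with steel end caps, square section 16 x 16 mm, 180 mm long along its y axis, both ends alike, about 100 g, lying on the bench at first. Either two or three of the bars are there.
- bar3_center (a point): Centre of a ceramic resistor bar with steel end caps, square section 16 x 16 mm, 180 mm long along its y axis, both ends alike, about 100 g, lying on the bench at first. Either two or three of the bars are there.
- meter: Not part of the job: hand-held multimeter lying on the bench, 150 x 78 x 34 mm. Origin at its underside (near its middle).
- heatsink: Not part of the job: small finned aluminium heatsink, 28 x 28 x 30 mm high, standing among the bars. Origin at its underside (near its middle).
- solder_reel: Not part of the job: white solder reel standing on its flange, 60 mm across, 45 mm high. Origin at its underside (near its middle).
- driver: Not part of the job: screwdriver lying on the bench. Origin at its underside.
- capacitor: Not part of the job: large capacitor can standing upright, 60 mm across, 85 mm high. Origin at its underside (near its middle).
- mug: Not part of the job: white mug, 80 mm across, 90 mm high. Origin at its underside (near its middle).
- adapter: Not part of the job: black mains adapter block, 70 x 50 x 35 mm. Origin at its underside (near its middle).
There are look-alikes about, which are no part of the job. What is shaped like the part that bears pin_head but purple is not meant.

How it is judged:
By the outcome, as a careful person would: the job done as asked, in the order asked, and still so for the second after the job is handed in, with the robot touching nothing.
Of bar1, bar2, bar3 only 2 to 3 are there at a start; the rules pass over those that are not, and their reading is None.
At some moment in a run one of bar1, bar2, bar3, pin may be knocked a few centimetres aside while the robot is not near it.
Once in a run the grip may slacken for a moment while it holds something.
It also fails if it takes over 210 s, if anything falls off the work surface, if the arm or the gripper's body presses on something with over 40 N, if the wrist force passes 120 N, or if a joint passes its speed limit or range.

## Working session

There is one attempt and no reset: what is moved stays moved. The work goes in short steps, Python scripts to look and compute and a shell command to move; the robot and the scene stay as the last step left them, time stands still between calls to the robot, and variables do not carry over. Pictures are saved under pics/ and viewed, and the job is handed in when it is done.

```bash
ls -la; mkdir -p pics
python3 - <<'E'
from workcell import sensors, camera, workorder, spot_in, arm
import cv2
s=sensors.get_state(); print(s)
print([a for a in dir(arm) if a[0]!='_'])
for n in("scene","top"):
    c=camera(n); cv2.imwrite(f"pics/{n}0.png",c["pixels"][:,:,::-1]); print(n,c["mtx"],c["R"],c["t"])
    for k in ["jig","mouth","crosshole","handle","pin_head","pin_tip","bar1_center","meter","heatsink","solder_reel","driver","capacitor","mug","adapter"]:
        try:
            print(k,[(round(d["p"],2),[round(v) for v in d["extent"]]) for d in spot_in(k,n)])
        except Exception as e: print(k,e)
E
```

```text
total 12
drwxr-xr-x  3 agent agent 4096 Dec  7 16:30 .
drwxr-xr-x 23 root  root  4096 Dec  7 16:30 ..
drwxr-xr-x  2 agent agent 4096 Dec  7 16:30 pics
{'clock': 0.0, 'joints': array([ 1.18080181,  0.41186415, -0.01269699,  1.59704766,  0.00561432,
        1.13430341, -0.08218224]), 'dq': array([-0.00083485, -0.00151348, -0.00069415, -0.00046261,  0.00012548,
        0.00165588, -0.00044467]), 'effort': array([-4.99646046e-05, -5.87950122e+01,  6.41375128e-01, -2.91069692e+01,
       -5.38725033e-02,  1.83784665e-02,  1.09730640e-04]), 'tcp_pos': array([ 0.19745357, -0.59245226,  0.22182996]), 'tool_rot': array([-7.69975093e-04,  9.87080846e-01,  1.60221016e-01, -1.91685440e-04]), 'contact_force': array([-0.69518934, -0.04558613, -0.42582759]), 'wrist_torque': array([ 0.03165137, -0.0246367 , -0.00360207]), 'opening': 0.08751218517816377}
['Unreachable', 'grasp_offset']
scene [[517.37935108   0.         321.07871632]
 [  0.         517.37935108 193.39809762]
 [  0.           0.           1.        ]] [[ 0.03657665  0.99926205  0.01172602]
 [ 0.80170066 -0.02233595 -0.59730825]
 [-0.59
[... 1190 characters left out ...]
), (0.68, [386, 172, 65, 30])]
crosshole [(0.91, [186, 198, 86, 84]), (0.48, [379, 228, 46, 12]), (0.47, [291, 124, 49, 59])]
handle [(0.48, [161, 164, 18, 18])]
pin_head [(0.66, [375, 228, 45, 12]), (0.52, [401, 336, 16, 47])]
pin_tip [(0.76, [402, 335, 23, 46]), (0.71, [377, 228, 51, 12]), (0.44, [314, 233, 71, 21])]
bar1_center [(0.84, [386, 173, 66, 30])]
meter [(0.88, [293, 125, 45, 58])]
heatsink [(0.48, [354, 205, 10, 11])]
solder_reel [(0.65, [235, 123, 23, 22]), (0.65, [386, 172, 64, 30])]
driver [(0.9, [252, 276, 76, 9])]
capacitor [(0.74, [379, 128, 24, 28]), (0.7, [384, 173, 62, 29])]
mug [(0.8, [465, 175, 42, 38])]
adapter [(0.74, [185, 200, 84, 86]), (0.66, [359, 280, 22, 28])]
```

Run:
```python
import cv2
a=cv2.imread("pics/scene0.png");b=cv2.imread("pics/top0.png")
cv2.imwrite("pics/s0a.png",cv2.resize(a[110:370,130:510],None,fx=2.1,fy=2.1,interpolation=cv2.INTER_CUBIC))
cv2.imwrite("pics/t0a.png",cv2.resize(b[80:370,120:500],None,fx=2.05,fy=2.05,interpolation=cv2.INTER_CUBIC))
```

```text
(no output)
```

View pics/s0a.png

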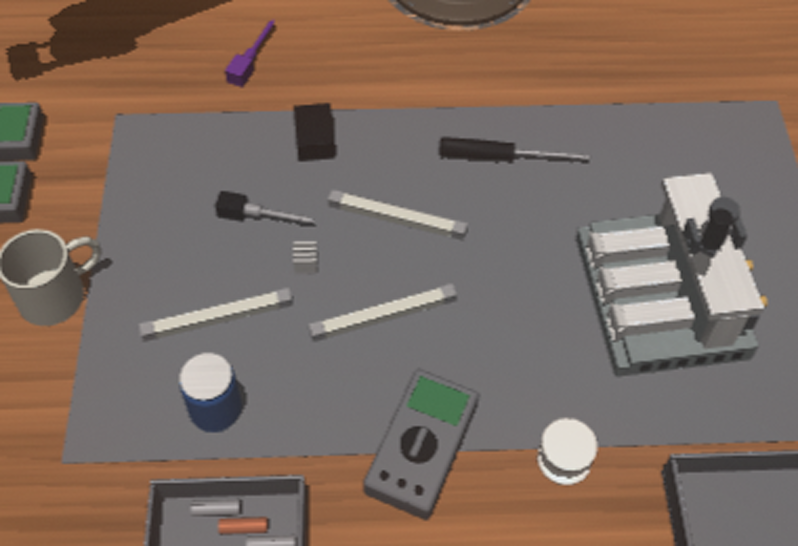

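View pics/t0a.png

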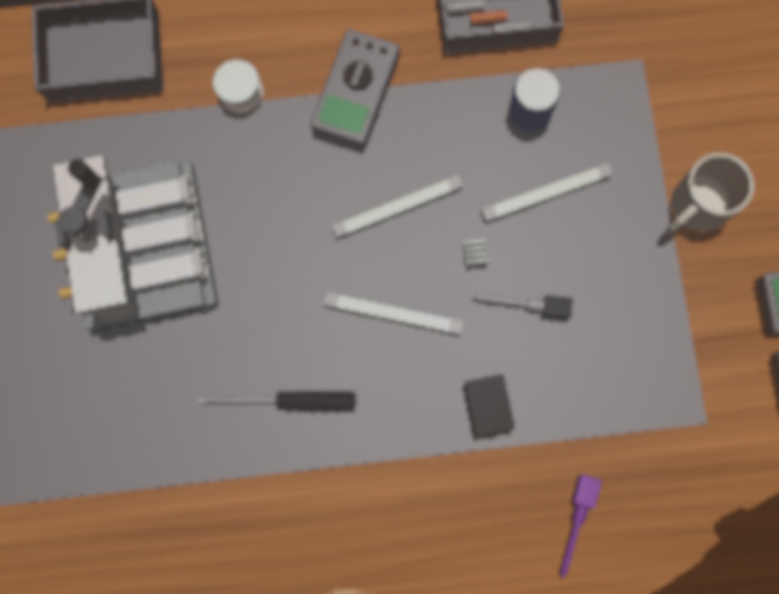

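```bash
cat > h.py <<'E'
import numpy as np, cv2
from workcell import sensors, camera, workorder, spot_in, arm
def proj(c,X):
    X=np.atleast_2d(X); Y=X@c["R"].T+c["t"]; p=Y@c["mtx"].T; return p[:,:2]/p[:,2:]
def ray(c,u,v,z):
    d=c["R"].T@np.linalg.solve(c["mtx"],[u,v,1]); o=-c["R"].T@c["t"]; return o+d*(z-o[2])/d[2]
def tri(cs,uvs):
    A=[];b=[]
    for c,(u,v) in zip(cs,uvs):
        d=c["R"].T@np.linalg.solve(c["mtx"],[u,v,1.]); d/=np.linalg.norm(d); o=-c["R"].T@c["t"]
        P=np.eye(3)-np.outer(d,d); A.append(P); b.append(P@o)
    A=np.vstack(A);b=np.concatenate(b); x,r,_,_=np.linalg.lstsq(A,b,rcond=None); return x,np.linalg.norm(A@x-b)
def crop(c,x0,y0,x1,y1,f,name):
    im=cv2.resize(c["pixels"][y0:y1,x0:x1,::-1],None,fx=f,fy=f,interpolation=cv2.INTER_CUBIC); cv2.imwrite("pics/"+name,im)
E
python3 - <<'E'
from h import *
for n,roi in (("scene",(180,190,370,280)),("top",(270,150,430,250))):
    c=camera(n); x0,y0,x1,y1=roi
    im=c["pixels"][y0:y1,x0:x1].astype(int)
    g=im.min(2)
    m=(g>125).astype(np.uint8)
    k,l,st,ce=cv2.connectedComponentsWithStats(m)
    for i in range(1,k):
        if st[i,4]<40: continue
        ys,xs=np.nonzero(l==i); (cx,cy),(w,h),a=cv2.minAreaRect(np.c_[xs,ys].astype(np.float32))
        bx=cv2.boxPoints(((cx,cy),(w,h),a))
        L=sorted([((bx[j]+bx[(j+1)%4])/2,np.linalg.norm(bx[j]-bx[(j+1)%4])) for j in range(4)],key=lambda q:q[1])
        e=[ray(c,p[0]+x0,p[1]+y0,.016) for p in (L[0][0],L[1][0])]
        print(n,st[i],[np.round(q[:2],4) for q in e],np.linalg.norm(e[0]-e[1]), 'ctr',np.round((e[0]+e[1])/2,4),'ang',np.degrees(np.arctan2(*(e[1]-e[0])[[1,0]])))
c=camera("scene"); crop(c,395,180,505,300,6,"jig_s.png"); c=camera("top"); crop(c,135,150,235,250,6,"jig_t.png"); crop(c,330,150,430,250,6,"p_t.png")
E
```

```text
scene [106  11  67  20 353] [array([ 0.4232, -0.1955]), array([ 0.4809, -0.0237])] 0.18121653028769422 ctr [ 0.452  -0.1096  0.016 ] ang 71.42200550691214
scene [67 17 32  8 65] [array([ 0.4396, -0.3013]), array([ 0.4576, -0.2173])] 0.0858645062818936 ctr [ 0.4486 -0.2593  0.016 ] ang 77.86697694967897
scene [ 97  55  70  25 412] [array([ 0.5678, -0.0442]), array([ 0.6186, -0.2169])] 0.1800193914987075 ctr [ 0.5932 -0.1306  0.016 ] ang -73.60990599284497
scene [ 16  57  72  23 425] [array([ 0.6123, -0.4175]), array([ 0.5679, -0.2427])] 0.18036040845987827 ctr [ 0.5901 -0.3301  0.016 ] ang 104.2342440587041
top [    0     0   160   100 15223] [array([ 0.555 , -0.0091]), array([ 0.507 , -0.4328])] 0.42642442911130757 ctr [ 0.531 -0.221  0.016] ang -96.45892602648493
```

View pics/jig_s.png

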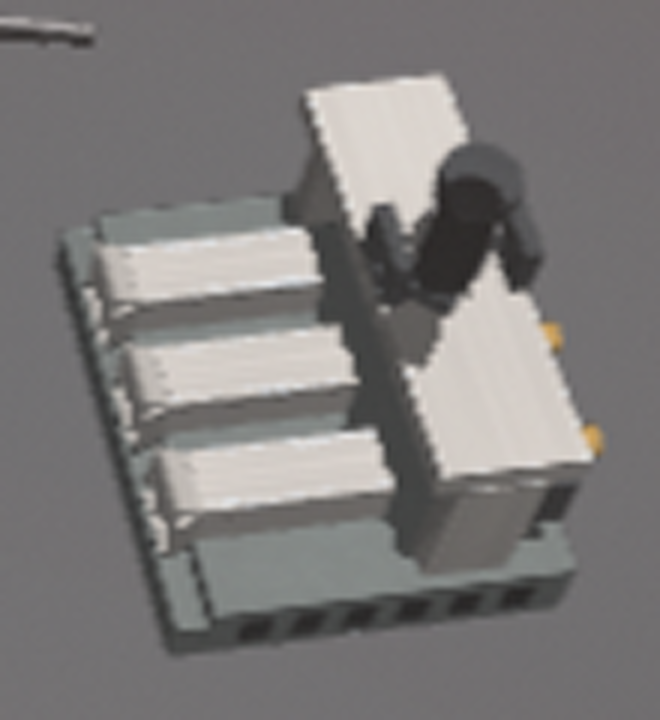

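View pics/jig_t.png

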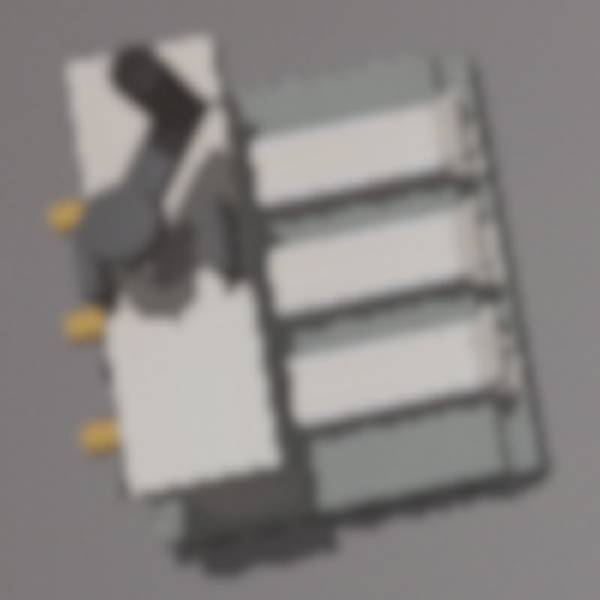

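View pics/p_t.png

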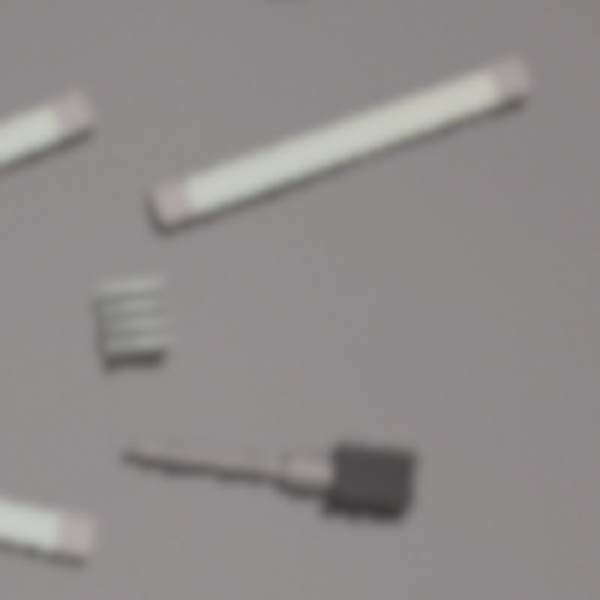

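```bash
cat > fit.py <<'E'
from h import *
from scipy.optimize import least_squares
cs=camera("scene"); ct=camera("top")
S=[((305,95),(-93,-30,120)),((442,77),(-93,30,120)),((592,463),(93,30,120)),((440,475),(93,-30,120)),((172,652),(98,-119,0)),((60,237),(-98,-119,26)),((575,565),(98,47,35)),((575,600),(98,47,0)),((320,278),(-36,-25,59)),((310,230),(-64,-25,59)),((358,378),(14,-25,59)),((345,328),(-14,-25,59)),((393,482),(64,-25,59)),((380,432),(36,-25,59))]
T=[((66,65),(93,30,120)),((212,38),(93,-30,120)),((282,463),(-93,-30,120)),((130,495),(-93,30,120)),((475,57),(98,-119,26)),((548,470),(-98,-119,26)),((252,135),(64,-25,59)),((262,208),(36,-25,59)),((270,255),(14,-25,59)),((284,318),(-14,-25,59)),((290,358),(-36,-25,59)),((305,428),(-64,-25,59))]
S=[((np.array(a)+.5)/6-.5+[395,180],np.array(b)/1e3) for a,b in S]; T=[((np.array(a)+.5)/6-.5+[135,150],np.array(b)/1e3) for a,b in T]
def W(p,X):
    c,s=np.cos(p[2]),np.sin(p[2]); X=np.atleast_2d(X); return np.c_[p[0]+c*X[:,0]-s*X[:,1],p[1]+s*X[:,0]+c*X[:,1],X[:,2]]
def res(p,w=(1,1)):
    return np.concatenate([(w[0]*(proj(cs,W(p,np.array([b for a,b in S])))-np.array([a for a,b in S]))).ravel(),(w[1]*(proj(ct,W(p,np.array([b for a,b in T])))-np.array([a for a,b in T]))).ravel()])
if __name__=="__main__":
  for w in((1,1),(1,0),(0,1)):
    r=least_squares(res,[.5,.3,0],args=(w,),loss='soft_l1'); print(w,np.round(r.x,4),np.degrees(r.x[2]));
    if w==(1,1): print(np.round(res(r.x).reshape(-1,2),1).tolist())
E
python3 fit.py
```

```text
(1, 1) [0.5743 0.2432 0.1083] 6.204002428653674
[[-0.7, -0.9], [-0.3, -0.5], [-0.1, -0.5], [0.1, 0.7], [-1.4, 1.6], [-0.4, -1.1], [0.4, 1.0], [-3.5, 1.8], [0.3, 0.8], [-1.2, -0.4], [-0.2, 1.0], [-1.3, -0.2], [0.1, 1.3], [-1.2, -0.4], [0.0, 0.5], [-0.6, -0.0], [-0.6, 0.5], [0.3, 0.5], [-1.5, -0.8], [-0.9, -0.1], [-0.2, 1.9], [-0.2, -0.2], [-0.2, -0.1], [-0.9, -0.3], [-0.5, 1.1], [-1.3, -0.1]]
(1, 0) [0.5734 0.2447 0.1106] 6.336286584605843
(0, 1) [0.5747 0.2419 0.1044] 5.983186867025369
```

```bash
cat > ov.py <<'E'
from fit import *
import sys
def box(x0,x1,y0,y1,z0,z1):
    P=[(x,y,z) for x in(x0,x1) for y in(y0,y1) for z in(z0,z1)]
    return [(np.array(P[i])/1e3,np.array(P[j])/1e3) for i in range(8) for j in range(i+1,8) if bin(i^j).count('1')==1]
E_=box(-98,98,-105,47,0,35)+box(-98,98,-119,-105,0,26)+box(-93,93,-30,30,119.9,120)
for x in(-50,0,50): E_+=box(x-14,x+14,-105,-25,35,59)
E_+=box(-16,16,-30,-22,120,146)+box(-16,16,22,30,120,146)
def overlay(p,c,roi,f,name):
    x0,y0,x1,y1=roi
    im=cv2.resize(c["pixels"][y0:y1,x0:x1,::-1],None,fx=f,fy=f,interpolation=cv2.INTER_CUBIC)
    for a,b in E_:
        q=proj(c,W(p,np.array([a,b]))); q=((q-[x0,y0]+.5)*f-.5)
        cv2.line(im,tuple(int(v) for v in q[0]),tuple(int(v) for v in q[1]),(0,0,255),1)
    cv2.imwrite("pics/"+name,im)
if __name__=="__main__":
    p=[float(v) for v in sys.argv[1:4]]
    overlay(p,cs,(395,180,505,300),5,"ovs%s.png"%sys.argv[4]); overlay(p,ct,(135,150,235,250),5.5,"ovt%s.png"%sys.argv[4])
    a=cv2.imread("pics/ovs%s.png"%sys.argv[4])
E
python3 ov.py .5743 .2432 .1083 a
```

```text
(no output)
```

View pics/ovsa.png

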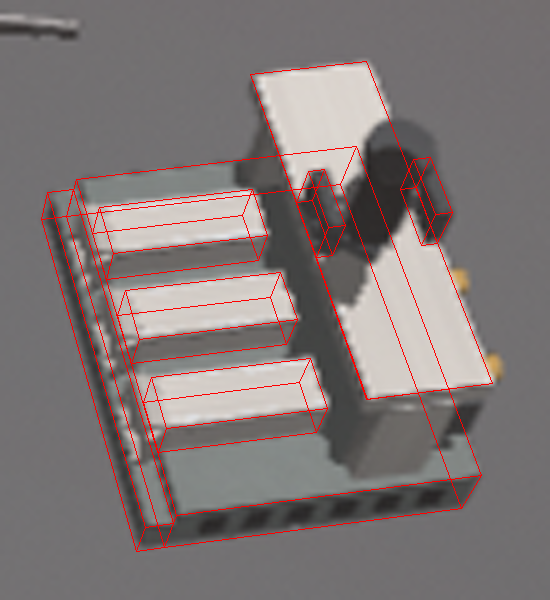

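View pics/ovta.png

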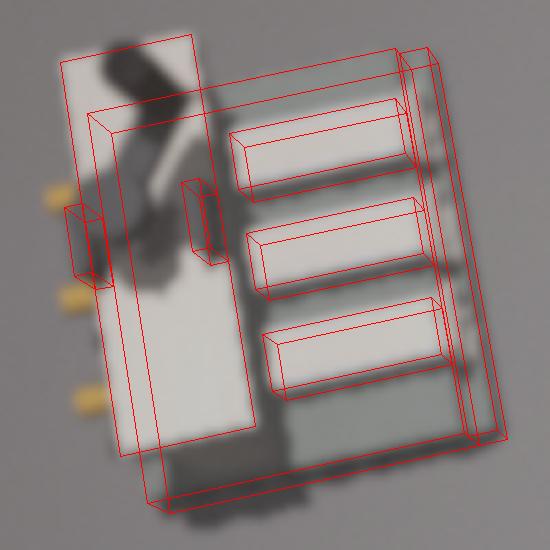

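```bash
cat >> h.py <<'E'
from scipy.spatial.transform import Rotation as Ro
JP=np.array([.5743,.2432,.1083])
def J(x,y,z=0):
    c,s=np.cos(JP[2]),np.sin(JP[2]); x,y,z=x/1e3,y/1e3,z/1e3; return np.array([JP[0]+c*x-s*y,JP[1]+s*x+c*y,z])
def Ji(P):
    c,s=np.cos(JP[2]),np.sin(JP[2]); d=np.array(P)[:2]-JP[:2]; return np.round(1e3*np.array([c*d[0]+s*d[1],-s*d[0]+c*d[1],P[2] if len(P)>2 else 0]),1)
def go(P,yaw):
    """print shift & turn (tool axes) from the measured pose to TCP P, tool x at yaw deg, pointing down"""
    s=sensors.get_state(); q=s["tool_rot"]; R=Ro.from_quat([q[1],q[2],q[3],q[0]])
    y=np.radians(yaw); Rt=Ro.from_matrix(np.array([[np.cos(y),np.sin(y),0],[np.sin(y),-np.cos(y),0],[0,0,-1]]))
    print("shift",np.round(R.inv().apply(np.array(P)-s["tcp_pos"]),4),"rot",np.round((R.inv()*Rt).as_rotvec(),3),"t",round(s["clock"],2))
def st():
    s=sensors.get_state(); q=s["tool_rot"]; x=Ro.from_quat([q[1],q[2],q[3],q[0]]).as_matrix()[:,0]
    print("tcp",np.round(s["tcp_pos"],4),"jig",Ji(s["tcp_pos"]),"yaw",round(np.degrees(np.arctan2(x[1],x[0])),2),"F",np.round(s["contact_force"],1),"op",round(s["opening"],4),"t",round(s["clock"],2),"q",np.round(s["joints"],2))
E
python3 - <<'E'
from h import *
cs=camera("scene");ct=camera("top")
# bars from top
for P in [((.4232,-.1955),(.4809,-.0237)),((.6186,-.2169),(.5678,-.0442)),((.6123,-.4175),(.5679,-.2427))]:
    print(np.round(proj(ct,np.array([[*P[0],.016],[*P[1],.016]])),1).tolist())
print("pin head top", ray(ct,335/6+330+36/6,480/6+150,.026), "tip",ray(ct,330+123/6,150+457/6,.013))
print("cap top", ray(ct,380,122,.085))
for k in("capacitor","pin_head","heatsink"):
  for n,c in(("scene",cs),("top",ct)):
    for d in spot_in(k,n)[:2]: print(k,n,d["p"],ray(c,*d["extent"][:2],{"capacitor":.042,"pin_head":.013,"heatsink":.015}[k]))
a=np.array([.452,-.1096]);u=np.array([np.cos(np.radians(71.4)),np.sin(np.radians(71.4))]);g=a-.045*u
go([*g,.08],71.4)
E
```

```text
[[345.0, 240.2], [278.0, 225.9]]
[[343.9, 168.5], [282.6, 193.5]]
[[417.2, 162.8], [355.7, 185.4]]
pin head top [ 0.43475021 -0.32008272  0.026     ] tip [ 0.45920683 -0.21478088  0.013     ]
cap top [ 0.71391965 -0.32076127  0.085     ]
capacitor scene 0.81 [ 0.70767097 -0.32142985  0.042     ]
capacitor scene 0.69 [0.57590448 0.2129336  0.042     ]
capacitor top 0.91 [ 0.71158386 -0.32418807  0.042     ]
pin_head scene 0.73 [ 0.18533054 -0.31315143  0.013     ]
pin_head scene 0.53 [ 0.43344273 -0.27698839  0.013     ]
pin_head top 0.71 [ 0.44230651 -0.27968808  0.013     ]
pin_head top 0.66 [ 0.16319754 -0.30838935  0.013     ]
heatsink scene 0.7 [ 0.52158116 -0.22313143  0.015     ]
heatsink top 0.63 [ 0.51710769 -0.23067178  0.015     ]
heatsink top 0.38 [0.58056789 0.21497177 0.015     ]
shift [ 0.367  -0.3422  0.1426] rot [ 0.     0.    -0.924] t 2.3
```

```bash
R="0.367 -0.342 0.142 0 0 -0.924 0.05"; python3 -m creep '0.367 -0.342 0.142 0 0 -0.924 0.05; 0.367 -0.342 0.142 0 0 -0.924 0.05; 0.367 -0.342 0.142 0 0 -0.924 0.05; 0.367 -0.342 0.142 0 0 -0.924 0.05; 0.367 -0.342 0.142 0 0 -0.924 0.05'
cat > g.py <<'E'
import sys
from h import *
a=[float(v) for v in sys.argv[1:]]
st()
if a: go(a[:3],a[3])
E
python3 g.py .4377 -.1523 .08 71.4
```

```text
clock: 2.72
tcp_pos: [0.2941, -0.4153, 0.1657]
tool_rot: [0.0, 0.889, 0.459, 0.0]
contact_force: [1.1, 0.3, -0.0]
opening: 0.0574
tcp [ 0.2941 -0.4153  0.1657] jig [-349.7 -624.3  165.7] yaw 54.59 F [ 1.1  0.3 -0. ] op 0.0574 t 2.72 q [ 1.04  0.29 -0.22  1.93  0.08  0.93  0.17]
shift [ 0.2976 -0.0354  0.0856] rot [ 0.001  0.    -0.293] t 2.72
```

```bash
python3 -m creep '0.298 -0.035 0.086 0 0 -0.293 0.05; 0.298 -0.035 0.086 0 0 -0.293 0.05; 0.298 -0.035 0.086 0 0 -0.293 0.05; 0.298 -0.035 0.086 0 0 -0.293 0.05; 0.298 -0.035 0.086 0 0 -0.293 0.05' | tail -1;  python3 g.py .4377 -.1523 .08 71.4
```

```text
opening: 0.05
tcp [ 0.3915 -0.2404  0.1084] jig [-234.  -461.   108.4] yaw 71.02 F [ 0.5 -0.8  0.4] op 0.05 t 3.13 q [ 0.75  0.3  -0.36  2.09  0.15  0.77 -0.04]
shift [0.0983 0.015  0.0284] rot [ 0.001  0.    -0.007] t 3.13
```

```bash
python3 -m creep '0.041 0.006 0.012 0 0 -0.007 0.05; 0.08 0.012 0.024 0 0 -0.007 0.05; 0.098 0.015 0.03 0 0 -0.007 0.05; 0.098 0.015 0.065 0 0 -0.007 0.05; 0.098 0.015 0.065 0 0 -0.007 0.05' | tail -1;  python3 g.py .4377 -.1523 .004 71.4
python3 - <<'E'
from h import *
c=camera("scene"); crop(c,180,180,420,320,3.2,"a1.png")
c=camera("top"); crop(c,230,150,430,280,3.5,"a1t.png")
E
```

```text
opening: 0.0501
tcp [ 0.4351 -0.1518  0.0398] jig [-181.1 -377.7   39.8] yaw 71.63 F [-0.9 -0.3 -0.4] op 0.0501 t 3.55 q [ 0.53  0.43 -0.36  2.13  0.25  0.63 -0.33]
shift [0.0004 0.0028 0.0358] rot [-0.006 -0.001  0.004] t 3.55
```

View pics/a1.png

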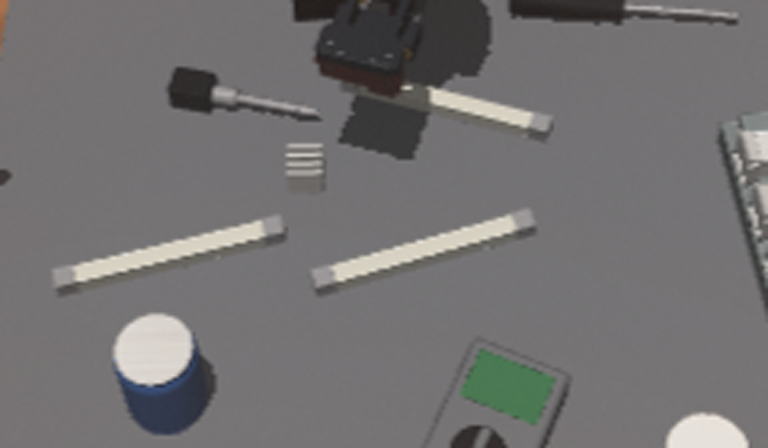

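View pics/a1t.png

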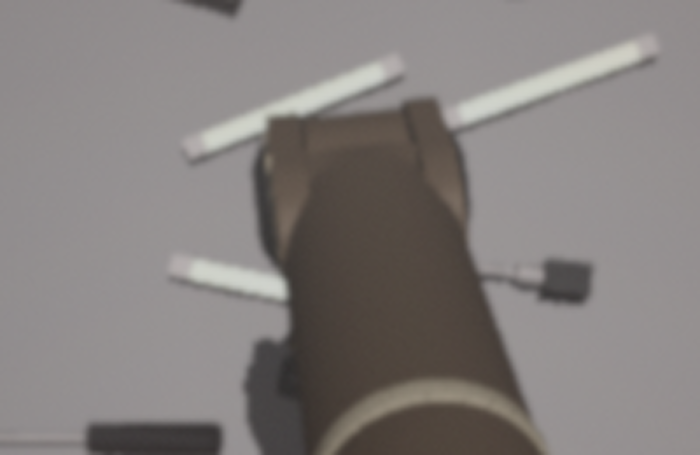

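The gripper is over bar A (its free end shows at about (348,218) in scene), nothing displaced. Lower and grip.

```bash
python3 -m creep '0 0.003 0.02 0.006 0 0.004 0.05; 0 0.003 0.036 0.006 0 0.004 0.05; 0 0.003 0.036 0.006 0 0.004 0.0; 0 0.003 0.036 0.006 0 0.004 0.0; 0 0.003 0.036 0.006 0 0.004 0' ;  python3 g.py .4377 -.1523 .09 71.4
```

```text
clock: 4.07
tcp_pos: [0.4401, -0.1558, 0.009]
tool_rot: [-0.002, 0.813, 0.582, -0.001]
contact_force: [0.1, 0.0, 0.0]
opening: 0.0335
tcp [ 0.4401 -0.1558  0.009 ] jig [-176.5 -382.2    9. ] yaw 71.14 F [0.1 0.  0. ] op 0.0335 t 4.07 q [ 0.5   0.49 -0.33  2.13  0.29  0.56 -0.37]
shift [ 0.0025 -0.0038 -0.081 ] rot [-0.004  0.    -0.005] t 4.07
```

```bash
python3 -m creep '0 0 0.003 0 0 0 0; 0 0 0.003 0 0 0 0; 0 0 0.003 0 0 0 0; 0 0 0.003 0 0 0 0' ;  python3 g.py .4377 -.1523 .09 71.4
```

```text
clock: 4.4
tcp_pos: [0.4398, -0.1552, 0.0051]
tool_rot: [-0.002, 0.813, 0.582, -0.002]
contact_force: [-1.8, -0.8, 6.7]
opening: 0.0159
tcp [ 0.4398 -0.1552  0.0051] jig [-176.8 -381.6    5.1] yaw 71.22 F [-1.8 -0.8  6.7] op 0.0159 t 4.4 q [ 0.5   0.5  -0.33  2.14  0.29  0.55 -0.37]
shift [ 0.0021 -0.0034 -0.0849] rot [-0.005  0.001 -0.003] t 4.4
```

```bash
python3 -m creep '0 0 -0.02 0 0 0 0; 0 0 -0.05 0 0 0 0; 0 0 -0.08 0 0 0 0; 0.03 0 -0.08 0 0 -0.1 0; 0.03 0 -0.08 0 0 -0.1 0' | tail -1;  python3 - <<'E'
from h import *
st(); P=J(-50,-262,60); print(P); go(P,96.2)
E
```

```text
opening: 0.0155
tcp [ 0.4525 -0.1232  0.0867] jig [-160.7 -351.1   86.7] yaw 77.4 F [ 0.4  1.  -1.4] op 0.0155 t 4.82 q [ 0.52  0.36 -0.43  2.08  0.22  0.74 -0.26]
[ 0.5529121  -0.02266944  0.06      ]
shift [0.12   0.0761 0.0269] rot [-0.001 -0.003 -0.328] t 4.82
```

```bash
python3 -m creep '0.03 0.02 0.0 0 0 -0.1 0; 0.06 0.04 0 0 0 -0.2 0; 0.09 0.06 0.01 0 0 -0.328 0; 0.12 0.076 0.026 0 0 -0.328 0; 0.12 0.076 0.026 0 0 -0.328 0' | tail -1;  python3 - <<'E'
from h import *
st(); P=J(-50,-262,42); print(P); go(P,96.2)
E
```

```text
opening: 0.0159
tcp [ 0.5533 -0.0199  0.0559] jig [ -49.4 -259.3   55.9] yaw 96.13 F [-0.6  0.1 -1.1] op 0.0159 t 5.23 q [ 0.32  0.55 -0.48  1.9   0.34  0.79 -0.24]
[ 0.5529121  -0.02266944  0.042     ]
shift [-0.0028 -0.0006  0.0139] rot [-0.005 -0.007 -0.001] t 5.23
```

```bash
python3 -m creep '-0.003 -0.001 0.013 0 -0.004 0 0; -0.003 -0.001 0.013 0 -0.004 0 0; -0.003 -0.001 0.013 0 -0.004 0 0'|tail -1;  python3 - <<'E'
from h import *
st(); go(J(-50,-262,42),96.2)
c=camera("scene"); crop(c,300,170,500,310,4,"a2.png")
c=camera("top"); crop(c,140,140,330,280,4,"a2t.png")
E
```

```text
opening: 0.0159
tcp [ 0.5489 -0.0301  0.0443] jig [ -54.8 -268.9   44.3] yaw 95.73 F [ 0.3 -0.2 -1.1] op 0.0159 t 5.48 q [ 0.32  0.56 -0.47  1.91  0.35  0.76 -0.25]
shift [0.007  0.0047 0.0022] rot [-0.008  0.001 -0.008] t 5.48
```

View pics/a2.png

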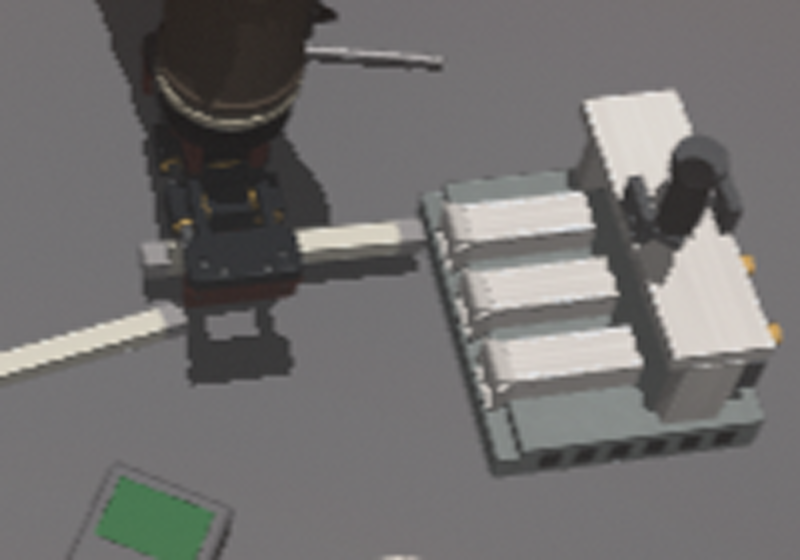

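View pics/a2t.png

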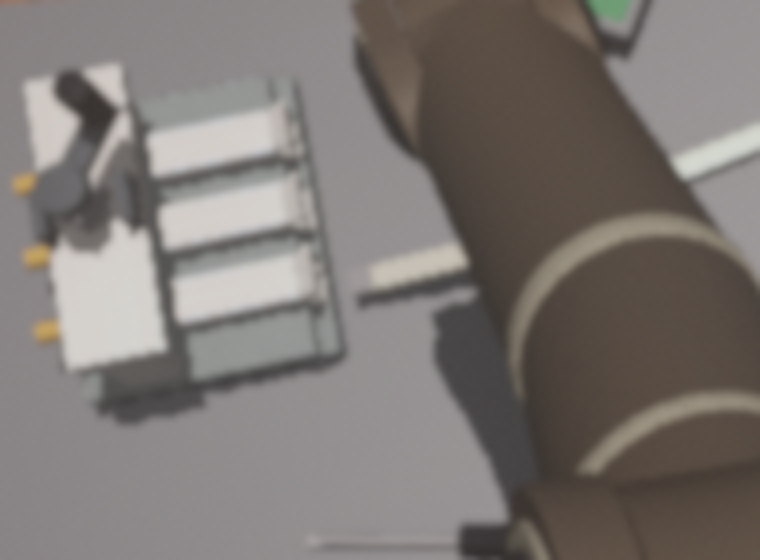

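```bash
python3 -m creep '0 0 0 0 0 0 0; 0 0 0 0 0 0 0'|tail -1;  python3 - <<'E'
from h import *
st(); go(J(-50,-262,42),96.2)
E
```

```text
opening: 0.0153
tcp [ 0.5503 -0.0304  0.0458] jig [ -53.5 -269.4   45.8] yaw 95.69 F [ 0.2 -0.2 -1.7] op 0.0153 t 5.75 q [ 0.32  0.55 -0.47  1.91  0.35  0.76 -0.25]
shift [0.0074 0.0034 0.0037] rot [-0.005  0.002 -0.009] t 5.75
```

```bash
python3 -m creep '0.002 0.0034 0.0037 -0.005 0.002 -0.009 0; 0.002 0.0034 0.0037 -0.005 0.002 -0.009 0; 0.002 0.0034 0.0037 -0.005 0.002 -0.009 0; 0.002 0.0034 0.0037 -0.005 0.002 -0.009 0'|tail -1;  python3 - <<'E'
from h import *
st(); go(J(-50,-262,42),96.2)
E
```

```text
opening: 0.0158
tcp [ 0.5536 -0.028   0.0417] jig [ -49.9 -267.4   41.7] yaw 96.22 F [-0.3 -3.2  1.1] op 0.0158 t 6.08 q [ 0.32  0.56 -0.47  1.91  0.36  0.75 -0.24]
shift [ 0.0054 -0.0001 -0.0003] rot [ 0. -0.  0.] t 6.08
```

```bash
python3 -m creep '0.012 0 0 0 0 0 0; 0.024 0 0 0 0 0 0; 0.036 0 0 0 0 0 0; 0.048 0 0 0 0 0 0; 0.06 0 0 0 0 0 0'|tail -1;  python3 - <<'E'
from h import *
st()
E
```

```text
opening: 0.0153
tcp [0.5482 0.0181 0.0421] jig [ -50.3 -220.9   42.1] yaw 95.7 F [  2.9 -40.5  11.6] op 0.0153 t 6.5 q [ 0.22  0.55 -0.46  1.92  0.37  0.75 -0.36]
```

Run:
```python
from h import *
st()
c=camera("scene"); crop(c,320,190,480,300,5,"a3.png")
c=camera("top"); crop(c,140,140,330,280,4,"a3t.png");st()
```

```text
tcp [0.5482 0.0181 0.0421] jig [ -50.3 -220.9   42.1] yaw 95.7 F [  2.9 -40.5  11.6] op 0.0153 t 6.5 q [ 0.22  0.55 -0.46  1.92  0.37  0.75 -0.36]
tcp [0.5478 0.0209 0.0422] jig [ -50.3 -218.1   42.2] yaw 95.86 F [  3.1 -31.    8.3] op 0.0156 t 6.6 q [ 0.22  0.55 -0.46  1.92  0.37  0.75 -0.36]
```

View pics/a3.png

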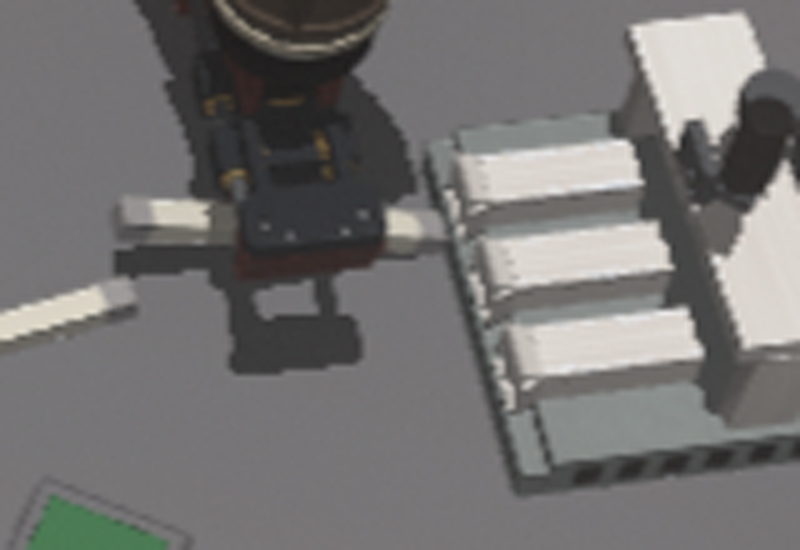

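View pics/a3t.png

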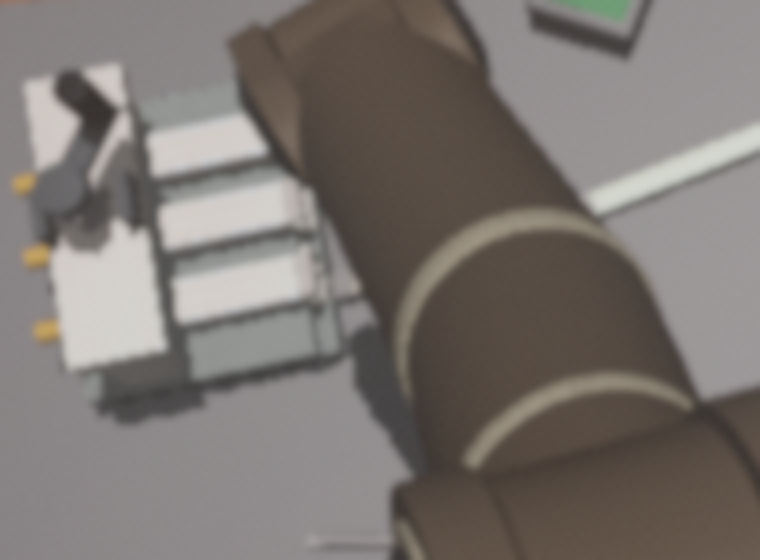

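```bash
python3 -m creep '-0.03 0 -0.0 0 0 0 0; -0.06 0 -0.015 0 0 0 0; -0.06 -0.04 -0.015 0 0 0 0; -0.06 -0.045 -0.015 0 0 0 0; -0.06 -0.045 -0.015 0 0 0 0'|tail -1; python3 -m creep '0 0 0 0 0 0 0; 0 0 0 0 0 0 0'|tail -1
python3 - <<'E'
from h import *
st(); go(J(-95,-265,5),96.2)
c=camera("scene"); crop(c,300,170,480,290,4.5,"a4.png")
E
```

```text
opening: 0.015
opening: 0.0154
tcp [ 0.5094 -0.0315  0.0566] jig [ -94.2 -266.1   56.6] yaw 96.31 F [ 0.4 -0.8 -1.5] op 0.0154 t 7.18 q [ 0.36  0.48 -0.49  2.    0.33  0.73 -0.23]
shift [ 0.001  -0.0008  0.0516] rot [ 0.001 -0.001  0.002] t 7.18
```

View pics/a4.png

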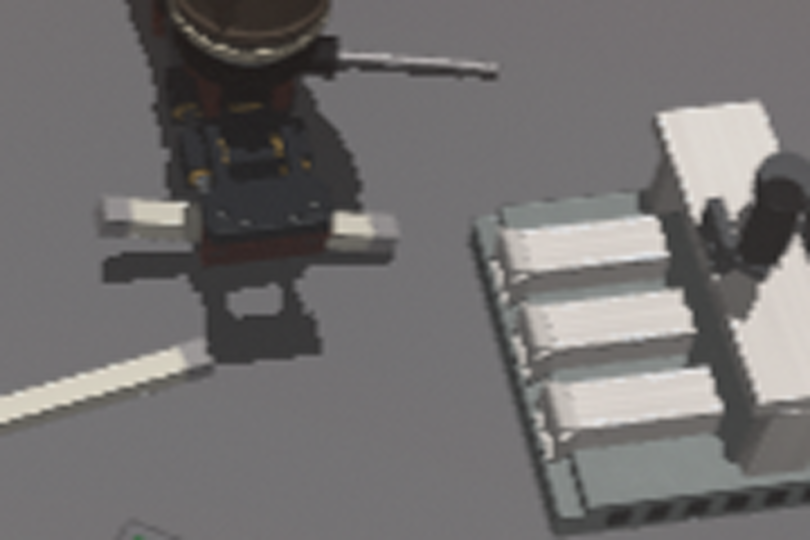

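```bash
python3 -m creep '0 0 0.015 0 0 0 0; 0 0 0.03 0 0 0 0; 0 0 0.042 0 0 0 0; 0 0 0.052 0 0 0 0; 0 0 0.052 0 0 0 0'|tail -1; python3 -m creep '0 0 0 0 0 0 0; 0 0 0 0 0 0 0.03;0 0 0 0 0 0 0.05; 0 0 -0.04 0 0 0 0.05; -0.13 0 -0.05 0 0 0 0.05'|tail -1; python3 -m creep '-0.1 0 -0.03 0 0 0 0.05; -0.1 0 -0.03 0 0 0 0.05; -0.1 0 -0.03 0 0 0 0.05'|tail -1
python3 - <<'E'
from h import *
st(); 
c=camera("scene"); crop(c,300,170,480,290,4.5,"a5.png")
E
```

```text
opening: 0.0155
opening: 0.039
opening: 0.0495
tcp [ 0.5241 -0.1788  0.0787] jig [ -95.5 -414.1   78.7] yaw 96.01 F [-0.2 -1.4 -0.7] op 0.0495 t 8.32 q [ 0.61  0.51 -0.48  1.89  0.31  0.82  0.07]
```

View pics/a5.png

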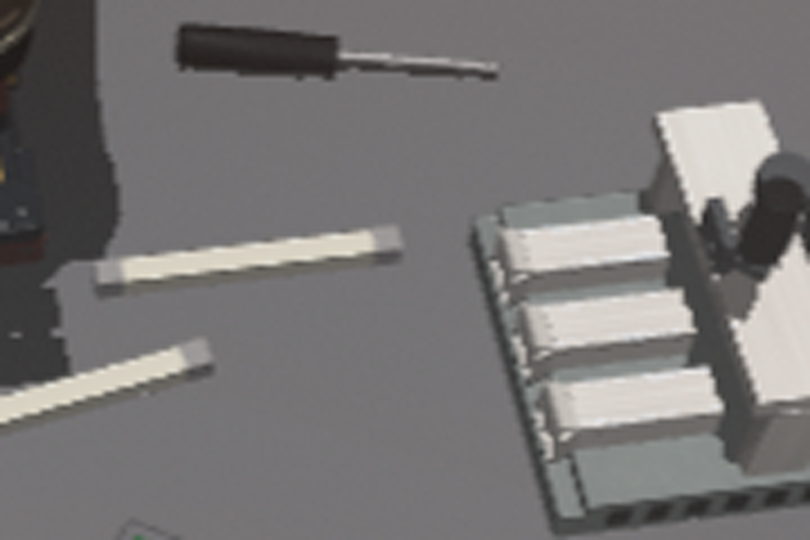

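```bash
cat >> h.py <<'E'
def bars(roi=(180,190,395,285),th=125,z=.016):
    c=camera("scene"); x0,y0,x1,y1=roi
    m=(c["pixels"][y0:y1,x0:x1].min(2)>th).astype(np.uint8)
    k,l,s,_=cv2.connectedComponentsWithStats(m)
    for i in range(1,k):
        if s[i,4]<60: continue
        ys,xs=np.nonzero(l==i); (cx,cy),(w,h),a=cv2.minAreaRect(np.c_[xs,ys].astype(np.float32))
        bx=cv2.boxPoints(((cx,cy),(w,h),a))
        L=sorted([((bx[j]+bx[(j+1)%4])/2,np.linalg.norm(bx[j]-bx[(j+1)%4])) for j in range(4)],key=lambda q:q[1])
        e=sorted([ray(c,p[0]+x0,p[1]+y0,z) for p in (L[0][0],L[1][0])],key=lambda q:q[1])
        d=e[1]-e[0]; m_=(e[0]+e[1])/2
        print("bar",s[i].tolist(),"tail",np.round(e[0][:2],4),"front",np.round(e[1][:2],4),"L",round(np.linalg.norm(d),4),"ctr",np.round(m_[:2],4),"jig",Ji(m_),"ang",round(np.degrees(np.arctan2(d[1],d[0])),1))
E
python3 -c "
from h import *
bars()
go(J(-95,-265,50),96.2)"
```

```text
bar [67, 17, 30, 8, 67] tail [ 0.4391 -0.3015] front [ 0.4639 -0.2236] L 0.0817 ctr [ 0.4515 -0.2625] jig [-176.7 -489.5   16. ] ang 72.4
bar [141, 30, 69, 13, 384] tail [ 0.5143 -0.1053] front [0.4946 0.0745] L 0.1809 ctr [ 0.5044 -0.0154] jig [ -97.4 -249.5   16. ] ang 96.3
bar [97, 55, 71, 25, 434] tail [ 0.618  -0.2171] front [ 0.5673 -0.0425] L 0.1818 ctr [ 0.5926 -0.1298] jig [ -22.1 -372.8   16. ] ang 106.2
bar [16, 57, 73, 23, 443] tail [ 0.612  -0.4182] front [ 0.5676 -0.2415] L 0.1822 ctr [ 0.5898 -0.3299] jig [ -46.6 -571.4   16. ] ang 104.1
bar [37, 87, 23, 8, 130] tail [ 0.6521 -0.363 ] front [ 0.6537 -0.3097] L 0.0533 ctr [ 0.6529 -0.3363] jig [  15.5 -584.6   16. ] ang 88.2
shift [ 0.1489 -0.0006  0.028 ] rot [ 0.001  0.002 -0.006] t 8.42
```

Run:
```python
from h import *
c=camera("top"); crop(c,220,170,340,250,6.5,"a6t.png")
q=proj(c,np.array([[.5144,-.1053,.016],[.4946,.0745,.016]])); print(q, (q-[220,170]+.5)*6.5)
```

```text
[[307.26083143 210.25815331]
 [240.6457151  224.98245861]] [[570.44540427 264.9279965 ]
 [137.44714812 360.63598096]]
```

View pics/a6t.png

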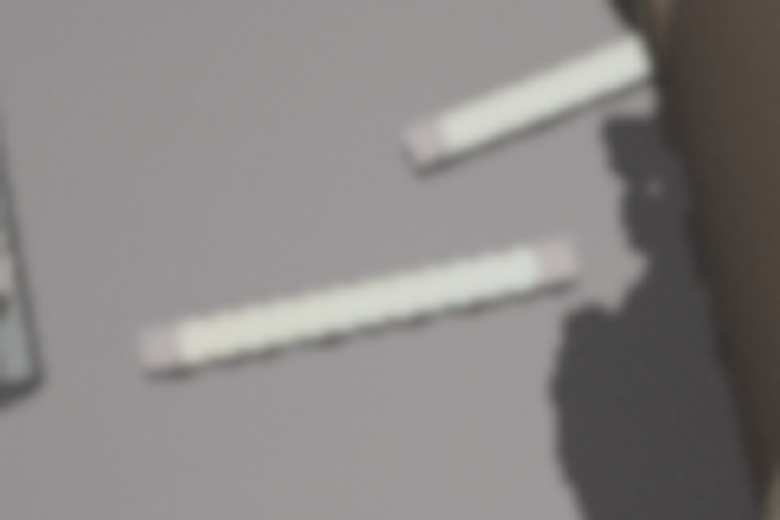

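```bash
sed -i 's/^JP=.*/JP=np.array([.5750,.2422,.107])/' h.py
python3 - <<'E'
from h import *
cs=camera("scene");ct=camera("top")
u=np.array([np.cos(np.radians(95.7)),np.sin(np.radians(95.7)),0]); t=np.array([.5503,-.0304,.0458])
for s in(-.043,.137):
    for z in(-.005,.011):
        X=t+u*s+[0,0,z]; print(s,z,((proj(cs,X)-[300,170])*4).round(),((proj(ct,X)-[140,140])*4).round())
E
```

```text
-0.043 -0.005 [[138. 271.]] [[613. 219.]]
-0.043 0.011 [[139. 258.]] [[612. 214.]]
0.137 -0.005 [[417. 240.]] [[344. 276.]]
0.137 0.011 [[420. 227.]] [[339. 271.]]
```

Run:
```python
import cv2
a=cv2.imread("pics/a2.png")[180:320,120:460]; cv2.imwrite("pics/a2z.png",cv2.resize(a,None,fx=2.2,fy=2.2))
```

```text
(no output)
```

View pics/a2z.png

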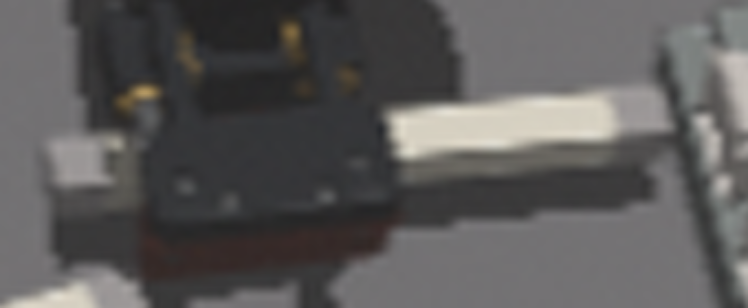

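Run:
```python
from h import *
st(); go([.5074,-.0254,.03],96.3)
```

```text
tcp [ 0.5236 -0.1721  0.0771] jig [ -95.4 -406.4   77.1] yaw 96.29 F [ 0.8  0.5 -0.4] op 0.05 t 8.57 q [ 0.6   0.51 -0.48  1.89  0.31  0.82  0.06]
shift [0.1475 0.     0.0474] rot [-0.001 -0.002 -0.   ] t 8.57
```

```bash
python3 -m creep '0.04 0 0 0 0 0 0.05; 0.08 0 0 0 0 0 0.05; 0.12 0 0.02 0 0 0 0.05; 0.1475 0 0.047 0 0 0 0.04; 0.1475 0 0.047 0 0 0 0.04'|tail -1; python3 -m creep '0 0 0 0 0 0 0.04; 0 0 0.0 0 0 0 0.04'|tail -1;python3 - <<'E'
from h import *
st(); go([.5074,-.0254,.003],96.3)
E
```

```text
opening: 0.0413
opening: 0.04
tcp [ 0.5075 -0.0258  0.0304] jig [ -95.8 -259.3   30.4] yaw 96.38 F [ 0.4  0.5 -0.4] op 0.04 t 9.15 q [ 0.33  0.52 -0.48  2.02  0.37  0.68 -0.27]
shift [0.0004 0.     0.0274] rot [-0.002 -0.001  0.001] t 9.15
```

```bash
python3 -m creep '0 0 0.015 0 0 0 0.04; 0 0 0.028 0 0 0 0.04; 0 0 0.028 0 0 0 0.03; 0 0 0.028 0 0 0 0; 0 0 0.028 0 0 0 0'|tail -1; python3 -m creep '0 0 0 0 0 0 0; 0 0 0.0 0 0 0 0;0 0 0.0 0 0 0 0'; python3 -m creep '0 0 -0.03 0 0 0 0; 0 0 -0.07 0 0 0 0;0 0.02 -0.07 0 0 0 0; 0 0.046 -0.07 0 0 0 0; 0 0.046 -0.055 0 0 0 0'|tail -1; python3 -m creep '0 0 0 0 0 0 0; 0 0 0.0 0 0 0 0;0 0 0.0 0 0 0 0'|tail -1
python3 - <<'E'
from h import *
st(); go(J(-50,-235,41),96.13)
c=camera("scene"); crop(c,320,190,480,300,5,"a7.png")
c=camera("top"); crop(c,140,140,330,280,4,"a7t.png")
E
```

```text
opening: 0.0234
clock: 9.82
tcp_pos: [0.5085, -0.0271, 0.0035]
tool_rot: [0.0, 0.668, 0.744, 0.0]
contact_force: [-0.3, -1.2, 7.0]
opening: 0.016
opening: 0.0158
opening: 0.0159
tcp [ 0.5525 -0.0217  0.0575] jig [ -50.6 -260.    57.5] yaw 96.26 F [-0.3  0.6 -2. ] op 0.0159 t 10.48 q [ 0.32  0.54 -0.49  1.9   0.35  0.79 -0.25]
shift [0.0249 0.0006 0.0165] rot [-0.002 -0.001  0.002] t 10.48
```

View pics/a7.png

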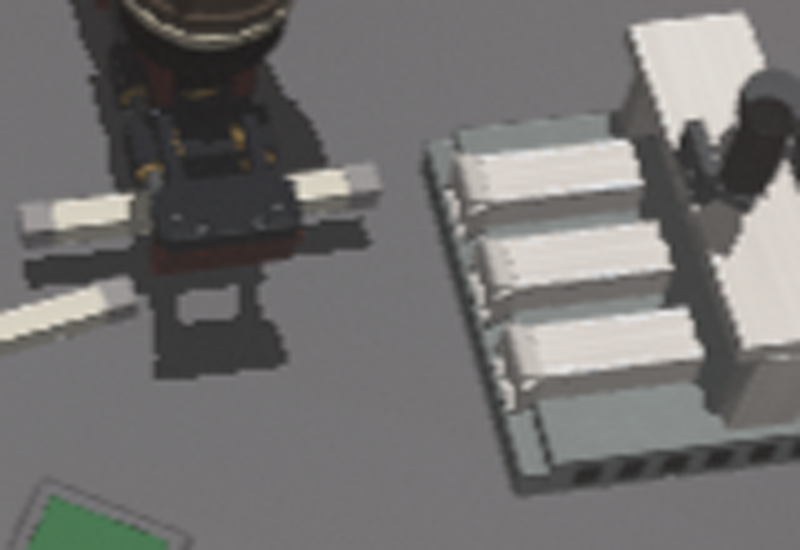

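View pics/a7t.png

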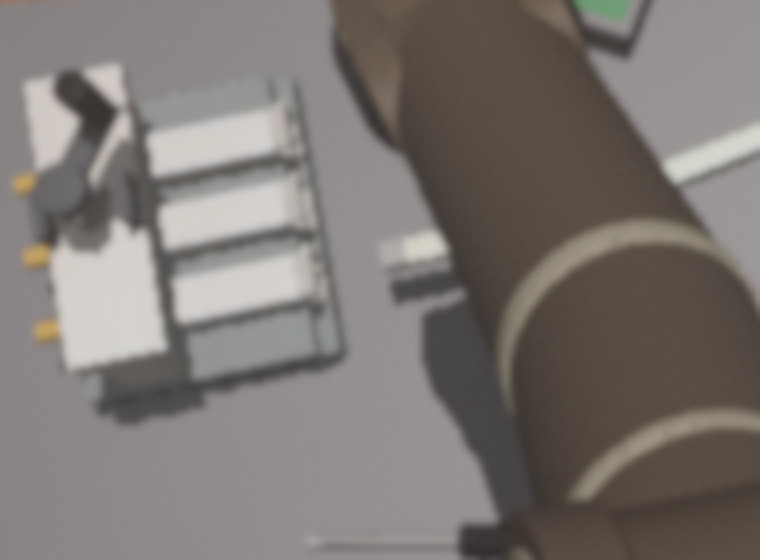

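```bash
python3 -m creep '0.01 0 0.010 0 0 0 0; 0.025 0 0.0165 0 0 0 0; 0.025 0 0.0165 0 0 0 0; 0.025 0 0.0165 0 0 0 0;0.025 0 0.0165 0 0 0 0'|tail -1
python3 - <<'E'
from h import *
st(); go(J(-50,-235,41),96.13)
E
```

```text
opening: 0.0159
tcp [0.551  0.0025 0.0416] jig [ -49.5 -235.8   41.6] yaw 96.25 F [ 0.2 -0.7 -0.5] op 0.0159 t 11.0 q [ 0.27  0.56 -0.48  1.92  0.37  0.75 -0.31]
shift [ 0.0008 -0.0005  0.0006] rot [-0.     0.     0.002] t 11.0
```

```bash
python3 -m creep '0.01 0 0 0 0 0 0; 0.02 0 0 0 0 0 0; 0.03 0 0 0 0 0 0; 0.04 0 0 0 0 0 0; 0.04 0 0 0 0 0 0'|tail -1; python3 -c "
from h import *
st()"
```

```text
opening: 0.0158
tcp [0.5462 0.0465 0.0414] jig [ -49.6 -191.5   41.4] yaw 96.45 F [-0.1 -0.1 -1.1] op 0.0158 t 11.42 q [ 0.2   0.56 -0.49  1.92  0.37  0.75 -0.39]
```

```bash
python3 -m creep '0.012 0 0 0 0 0 0; 0.024 0 0 0 0 0 0; 0.036 0 0 0 0 0 0; 0.046 0 0 0 0 0 0; 0.054 0 0 0 0 0 0'|tail -1; python3 -m creep '0 0 0 0 0 0 0; 0 0 0 0 0 0 0'|tail -1;python3 -c "
from h import *
st()
c=camera('scene'); crop(c,320,190,480,300,5,'a8.png')"
```

```text
opening: 0.0157
opening: 0.0158
tcp [0.5405 0.0972 0.0411] jig [ -49.8 -140.5   41.1] yaw 96.32 F [ 0.  -0.6 -1.5] op 0.0158 t 12.0 q [ 0.1   0.56 -0.49  1.92  0.37  0.75 -0.48]
```

View pics/a8.png

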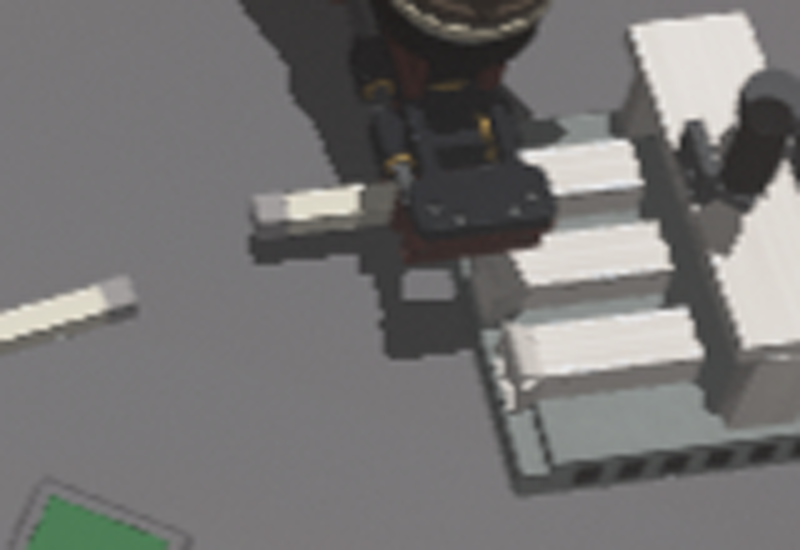

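```bash
python3 -m creep '0 0 0 0 0 0 0.036; 0 0 0 0 0 0 0.036; 0 0 0 0 0 0 0.036; -0.035 0 0 0 0 0 0.036; -0.075 0 0 0 0 0 0.036'|tail -1; python3 -m creep '-0.025 0 0.01 0 0 0 0.036; -0.025 0 0.01 0 0 0 0.036; -0.025 0 0.01 0 0 0 0.0; -0.025 0 0.01 0 0 0 0; -0.025 0 0.01 0 0 0 0'|tail -1;python3 -c "
from h import *
st()
c=camera('scene'); crop(c,320,190,480,300,5,'a9.png')"
```

```text
opening: 0.0359
opening: 0.0188
tcp [ 0.5516 -0.0012  0.0314] jig [ -49.3 -239.5   31.4] yaw 96.34 F [0.4 0.4 0.7] op 0.0188 t 12.88 q [ 0.27  0.58 -0.47  1.92  0.38  0.73 -0.31]
```

View pics/a9.png

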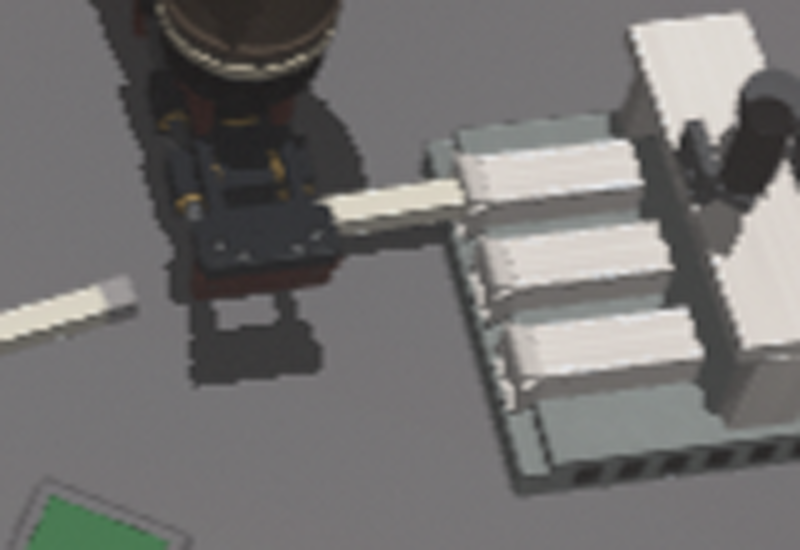

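```bash
python3 -m creep '0 0 0 0 0 0 0; 0 0 0 0 0 0 0; 0.012 0 0 0 0 0 0; 0.026 0 0 0 0 0 0; 0.04 0 0 0 0 0 0'|tail -2; python3 -m creep '0.01 0 0 0 0 0 0; 0.018 0 0 0 0 0 0; 0.026 0 0 0 0 0 0; 0.032 0 0 0 0 0 0; 0.032 0 0 0 0 0 0'|tail -1;python3 -c "
from h import *
st()
c=camera('scene'); crop(c,320,190,480,300,5,'a10.png')"
```

```text
contact_force: [7.2, -67.7, 20.5]
opening: 0.0005
opening: 0.0006
tcp [0.5485 0.0433 0.0338] jig [ -47.6 -194.9   33.8] yaw 95.22 F [  7.5 -66.5  30. ] op 0.0006 t 13.77 q [ 0.16  0.57 -0.45  1.92  0.4   0.74 -0.44]
```

View pics/a10.png

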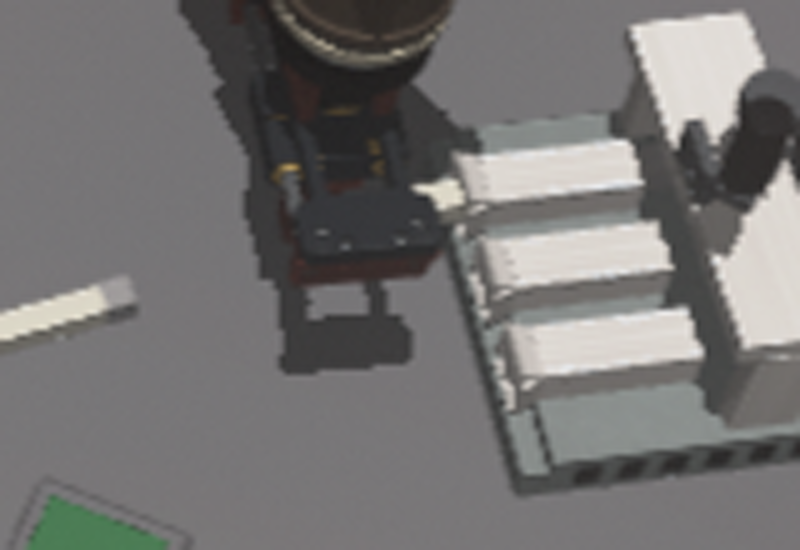

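```bash
python3 -m creep '-0.04 0 0 0 0 0 0; -0.07 0 0 0 0 0 0; -0.08 0 0 0 0 0 0; -0.08 0 0 0 0 0 0; -0.08 0 0 0 0 0 0'|tail -1;python3 -c "
from h import *
st()
c=camera('scene'); crop(c,340,190,450,260,7.2,'a11.png')
c=camera('top'); crop(c,150,150,280,240,6,'a11t.png')"
```

```text
opening: 0.0006
tcp [ 0.5522 -0.0092  0.0311] jig [ -49.5 -247.5   31.1] yaw 96.25 F [0.5 0.9 0.2] op 0.0006 t 14.23 q [ 0.29  0.58 -0.47  1.92  0.38  0.73 -0.29]
```

View pics/a11.png

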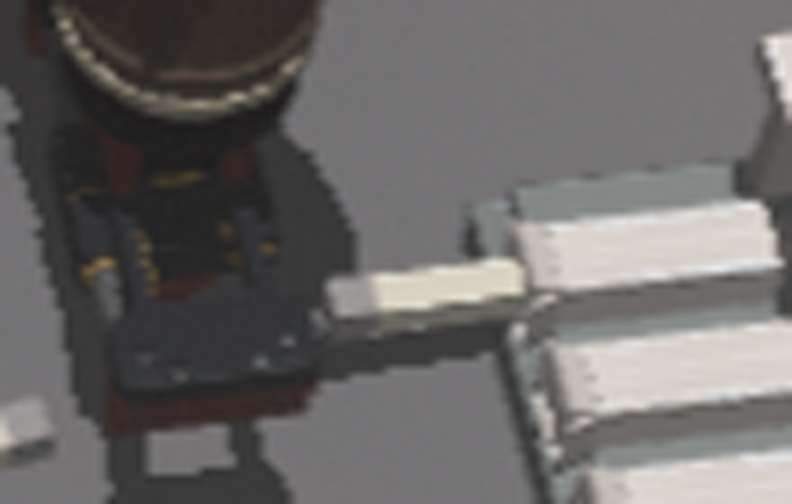

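View pics/a11t.png

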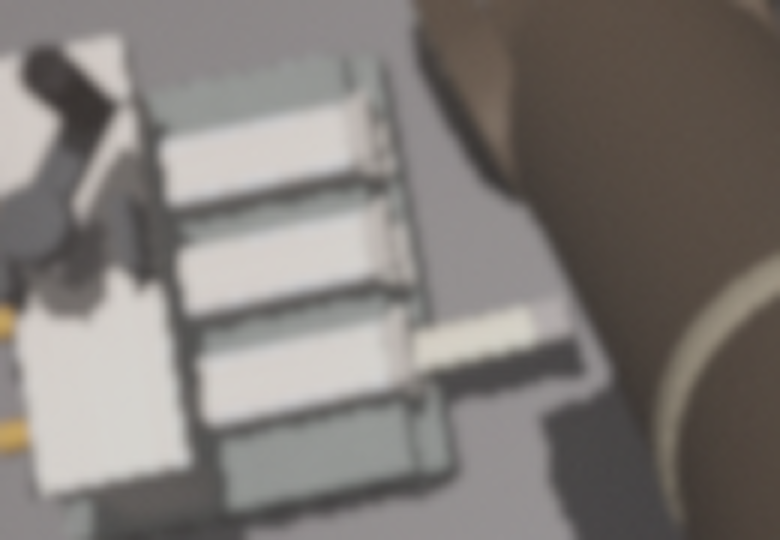

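Run:
```python
from h import *
c=camera("scene"); 
for z in(.035,.043,.051): print(z,Ji(ray(c,340+(327+.5)/7.2,190+296/7.2,z)))
d=camera("top")
for z in(.035,.043,.051): print(z,Ji(ray(d,150+572/6,150+322/6,z)))
for n,cc in(("s",c),("t",d)):
  for y in(-180,-190,-200):
    print(n,y,[ (proj(cc,J(x,y,z))-( [340,190] if n=="s" else [150,150]))*(7.2 if n=="s" else 6) for x,z in((-58,51),(-42,51),(-42,35))])
```

```text
0.035 [ -59.7 -177.9   35. ]
0.043 [ -54.9 -179.9   43. ]
0.051 [ -50.  -181.9   51. ]
0.035 [ -48.4 -183.1   35. ]
0.043 [ -50.5 -183.9   43. ]
0.051 [ -52.5 -184.8   51. ]
s -180 [array([[327.88798354, 276.27062006]]), array([[337.81288065, 314.51744708]]), array([[332.64986526, 338.789064  ]])]
s -190 [array([[300.0630444 , 279.52122554]]), array([[309.79312396, 317.81955099]]), array([[304.9002995 , 342.07641508]])]
s -200 [array([[272.19778296, 282.7765416 ]]), array([[281.73246759, 321.12647489]]), array([[277.11062472, 345.36851768]])]
t -180 [array([[563.49925178, 336.47659365]]), array([[556.71836249, 301.36379025]]), array([[562.48462163, 309.5786573 ]])]
t -190 [array([[586.18443441, 331.56437178]]), array([[579.34386436, 296.47787801]]), array([[584.82528676, 304.7508362 ]])]
t -200 [array([[608.85297477, 326.65575361]]), array([[601.95281321, 291.59554036]]), array([[607.14981145, 299.92650305]])]
```

```bash
python3 -m creep '0.02 0 -0.006 0 0 0 0; 0.04 0 -0.006 0 0 0 0; 0.05 0 -0.006 0 0 0 0; 0.06 0 -0.006 0 0 0 0; 0.066 0 -0.006 0 0 0 0'|tail -2; python3 -c "
from h import *
st()"
```

```text
contact_force: [-0.7, -1.6, -0.1]
opening: 0.0004
tcp [0.5449 0.0564 0.0371] jig [ -49.8 -181.5   37.1] yaw 96.36 F [-0.7 -1.6 -0.1] op 0.0004 t 14.85 q [ 0.17  0.56 -0.48  1.92  0.37  0.74 -0.41]
```

```bash
python3 -m creep '0.005 0 0 0 0 0 0; 0.01 0 0 0 0 0 0; 0.015 0 0 0 0 0 0; 0.02 0 0 0 0 0 0; 0.02 0 0 0 0 0 0'|tail -2; python3 -c "
from h import *
st()"
```

```text
contact_force: [-0.4, -0.3, 0.0]
opening: 0.0005
tcp [0.5429 0.0758 0.0371] jig [ -49.7 -162.    37.1] yaw 96.28 F [-0.4 -0.3  0. ] op 0.0005 t 15.27 q [ 0.14  0.56 -0.48  1.92  0.37  0.74 -0.45]
```

```bash
python3 -m creep '0.003 0 0 0 0 0 0; 0.006 0 0 0 0 0 0; 0.009 0 0 0 0 0 0; 0.011 0 0 0 0 0 0; 0.011 0 0 0 0 0 0'|tail -2; python3 -c "
from h import *
st()
c=camera('scene'); crop(c,340,190,450,260,7.2,'a12.png')"
```

```text
contact_force: [0.4, -6.6, 2.8]
opening: 0.0008
tcp [0.5419 0.0836 0.0371] jig [ -49.8 -154.2   37.1] yaw 96.16 F [ 0.4 -6.6  2.8] op 0.0008 t 15.68 q [ 0.12  0.57 -0.48  1.92  0.38  0.74 -0.47]
```

View pics/a12.png

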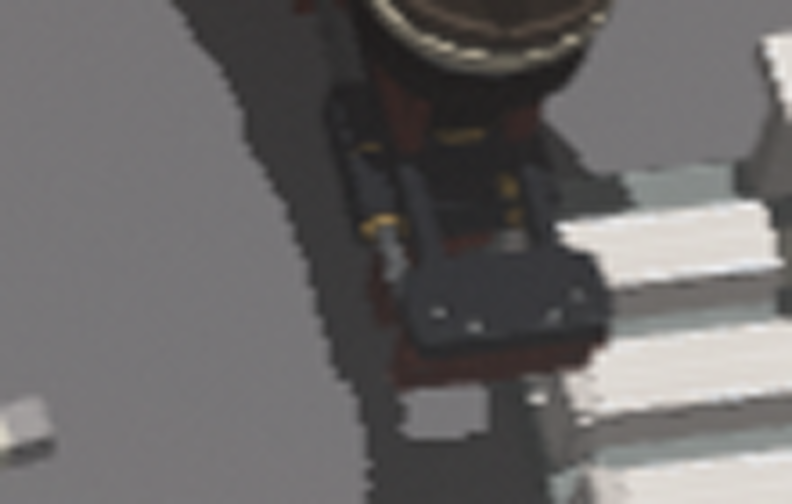

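```bash
python3 -m creep '0.003 0 0 0 0 0 0; 0.004 0 0 0 0 0 0; 0.004 0 0 0 0 0 0'|tail -2; python3 -c "
from h import *
st()"; python3 -m creep '-0.03 0 0 0 0 0 0; -0.06 0 0 0 0 0 0; -0.09 0 -0.02 0 0 0 0.04; -0.13 0 -0.05 0 0 0 0.04; -0.16 0 -0.05 0 0 0 0.04'|tail -1; python3 -c "
from h import *
st()
c=camera('scene'); crop(c,340,190,450,260,7.2,'a13.png'); bars()"
```

```text
contact_force: [1.4, -16.7, 4.7]
opening: 0.0007
tcp [0.5419 0.0837 0.0371] jig [ -49.8 -154.1   37.1] yaw 96.01 F [  1.4 -16.7   4.7] op 0.0007 t 15.98 q [ 0.12  0.56 -0.48  1.92  0.38  0.75 -0.48]
opening: 0.0169
tcp [ 0.5605 -0.0692  0.0903] jig [ -47.6 -308.    90.3] yaw 96.36 F [ 1.9  1.4 -0.2] op 0.0169 t 16.4 q [ 0.42  0.51 -0.51  1.85  0.32  0.85 -0.13]
bar [67, 17, 32, 9, 70] tail [ 0.4391 -0.3015] front [ 0.4657 -0.218 ] L 0.0876 ctr [ 0.4524 -0.2597] jig [-175.5 -486.    16. ] ang 72.4
bar [16, 57, 72, 23, 436] tail [ 0.612  -0.4182] front [ 0.5679 -0.2427] L 0.1809 ctr [ 0.59   -0.3305] jig [ -46.3 -571.    16. ] ang 104.1
bar [97, 61, 52, 19, 305] tail [ 0.6182 -0.217 ] front [ 0.581  -0.0906] L 0.1317 ctr [ 0.5996 -0.1538] jig [ -17.8 -396.4   16. ] ang 106.4
bar [37, 88, 23, 7, 126] tail [ 0.6534 -0.3629] front [ 0.6551 -0.3096] L 0.0533 ctr [ 0.6542 -0.3363] jig [  17.  -583.6   16. ] ang 88.2
```

View pics/a13.png

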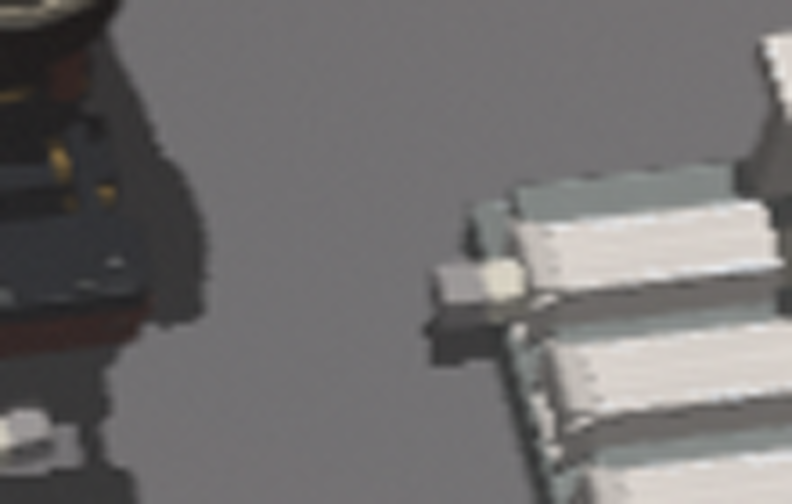

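```bash
python3 g.py .6012 -.1516 .03 106.3
```

```text
tcp [ 0.56   -0.0768  0.0883] jig [ -49.  -315.6   88.3] yaw 95.74 F [ 0.9 -0.8 -0.3] op 0.0249 t 16.5 q [ 0.42  0.51 -0.5   1.85  0.32  0.85 -0.13]
shift [-0.0784  0.0334  0.0586] rot [ 0.001  0.003 -0.184] t 16.5
```

```bash
python3 -m creep '-0.035 0.015 0 0 0 -0.1 0.05; -0.074 0.033 0.01 0 0 -0.184 0.05; -0.074 0.033 0.04 0 0 -0.184 0.05; -0.074 0.033 0.056 0 0 -0.184 0.05; -0.074 0.033 0.056 0 0 -0.184 0.05'|tail -1; python3 -m creep '0 0 0 0 0 0 0.05; 0 0 0 0 0 0 0.05; 0 0 0 0 0 0 0.05'|tail -1; python3 g.py .6012 -.1516 .003 106.3; python3 -c "
from h import *
c=camera('scene'); crop(c,260,170,420,280,5,'b1.png')"
```

```text
opening: 0.0497
opening: 0.05
tcp [ 0.6006 -0.1385  0.0325] jig [ -15.2 -381.2   32.5] yaw 106.85 F [0.7 0.  0.6] op 0.05 t 17.17 q [ 0.5   0.66 -0.49  1.76  0.41  0.82  0.11]
shift [-0.0127 -0.0033  0.0295] rot [0.002 0.    0.01 ] t 17.17
```

View pics/b1.png

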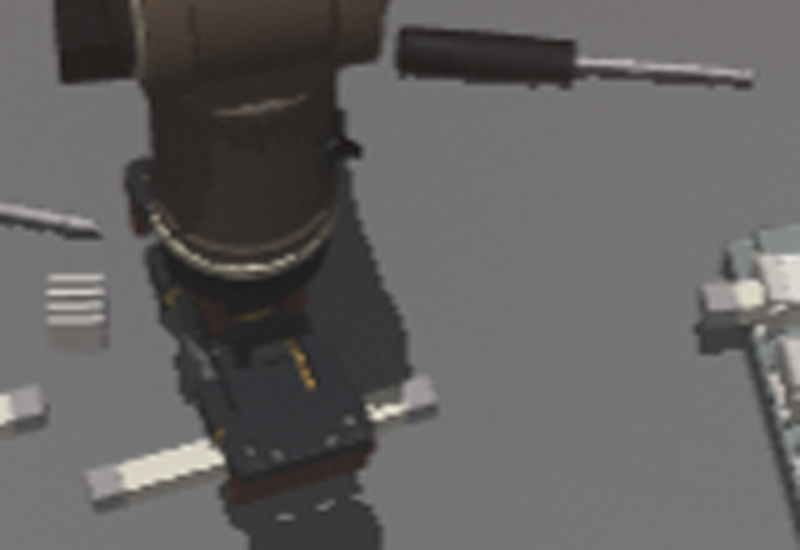

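```bash
python3 -m creep '-0.0127 -0.003 0.012 0 0 0.01 0.05; -0.0127 -0.003 0.03 0 0 0.01 0.05; -0.0127 -0.003 0.03 0 0 0.01 0.04; -0.0127 -0.003 0.03 0 0 0.01 0; -0.0127 -0.003 0.03 0 0 0.01 0'|tail -1; python3 -m creep '0 0 0 0 0 0 0; 0 0 0 0 0 0 0; 0 0 0 0 0 0 0'; python3 -m creep '0 0 -0.03 0 0 0 0; 0 0 -0.06 0 0 0 0; 0 0 -0.06 0 0 0.08 0; 0 0 -0.06 0 0 0.176 0;0 0 -0.06 0 0 0.176 0'|tail -1
python3 - <<'E'
from h import *
st(); go(J(0,-262,50),96.13)
E
```

```text
opening: 0.0332
clock: 17.88
tcp_pos: [0.6004, -0.1524, 0.001]
tool_rot: [-0.0, 0.6, 0.8, 0.0]
contact_force: [1.1, -0.5, -0.9]
opening: 0.0156
opening: 0.016
tcp [ 0.6006 -0.1525  0.0616] jig [ -16.7 -395.2   61.6] yaw 95.89 F [-0.   0.3 -1. ] op 0.016 t 18.3 q [ 0.5   0.62 -0.46  1.73  0.35  0.87 -0.01]
shift [0.1332 0.0161 0.0116] rot [ 0.     0.    -0.004] t 18.3
```

```bash
python3 -m creep '0.035 0.004 0 0 0 0 0; 0.07 0.008 0 0 0 0 0; 0.105 0.012 0.01 0 0 0 0; 0.131 0.016 0.022 0 0 -0.004 0; 0.131 0.016 0.022 0 0 -0.004 0'|tail -1; python3 -m creep '0 0 0 0 0 0 0; 0 0 0 0 0 0 0; 0 0 0 0 0 0 0'|tail -1
python3 - <<'E'
from h import *
st(); go(J(0,-250,38.5),96.13)
cs=camera('scene'); crop(cs,320,190,480,300,5,'b2.png')
s=sensors.get_state(); t=s["tcp_pos"]
u=np.array([np.cos(np.radians(96.1)),np.sin(np.radians(96.1)),0])
for k in(-.068,.112):
    for z in(-.001,.015):
        X=t+u*k+[0,0,z]; print(k,z,((proj(cs,X)-[320,190])*5).round())
E
```

```text
opening: 0.0157
opening: 0.0159
tcp [ 0.6024 -0.0223  0.039 ] jig [  -1.  -265.9   39. ] yaw 96.31 F [ 0.2  0.1 -0.4] op 0.0159 t 18.97 q [ 0.29  0.63 -0.46  1.79  0.37  0.81 -0.24]
shift [0.0159 0.0011 0.0005] rot [-0.001  0.001  0.003] t 18.97
-0.068 -0.001 [[ 44. 339.]]
-0.068 0.015 [[ 44. 322.]]
0.112 -0.001 [[401. 296.]]
0.112 0.015 [[405. 279.]]
```

View pics/b2.png

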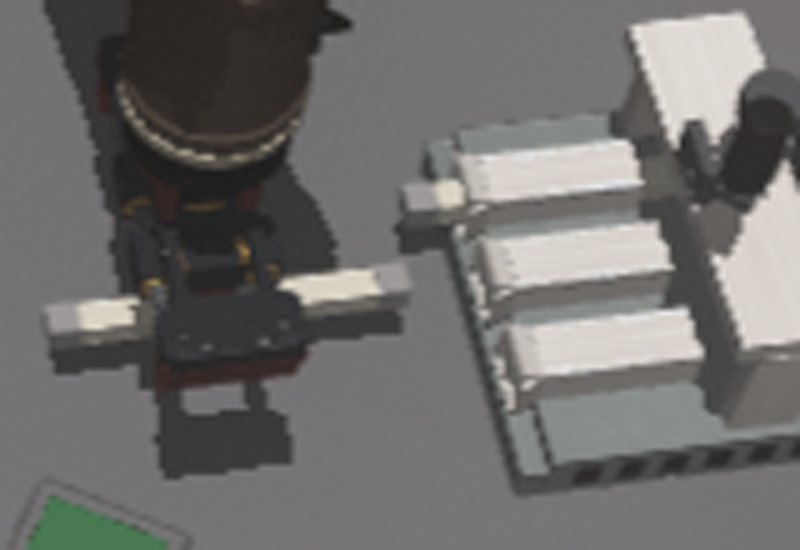

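```bash
python3 -m creep '0.012 0.001 0 0 0 0.003 0; 0.024 0.001 0 0 0 0.003 0; 0.034 0.001 0 0 0 0.003 0; 0.044 0.001 0 0 0 0.003 0; 0.054 0.001 0 0 0 0.003 0'|tail -2; python3 g.py
```

```text
contact_force: [0.8, -0.7, -1.2]
opening: 0.0159
tcp [0.5971 0.0351 0.0392] jig [-1.000e-01 -2.083e+02  3.920e+01] yaw 96.26 F [ 0.8 -0.7 -1.2] op 0.0159 t 19.43 q [ 0.2   0.62 -0.46  1.8   0.37  0.81 -0.34]
```

```bash
python3 -m creep '0.01 0 0 0 0 0 0; 0.02 0 0 0 0 0 0; 0.03 0 0 0 0 0 0; 0.04 0 0 0 0 0 0; 0.045 0 0 0 0 0 0'|tail -2; python3 g.py
```

```text
contact_force: [0.5, -0.3, -0.7]
opening: 0.0159
tcp [0.5922 0.0802 0.0392] jig [  -0.2 -162.9   39.2] yaw 96.28 F [ 0.5 -0.3 -0.7] op 0.0159 t 19.85 q [ 0.12  0.62 -0.47  1.8   0.37  0.8  -0.42]
```

```bash
python3 -m creep '0.01 0 0 0 0 0 0; 0.02 0 0 0 0 0 0; 0.025 0 0.002 0 0 0 0; 0.025 0 0.002 0 0 0 0; 0.025 0 0.002 0 0 0 0'|tail -2; python3 g.py;  python3 -m creep '0 0 0 0 0 0 0.03; 0 0 0 0 0 0 0.03; -0.02 0 0 0 0 0 0.03; -0.045 0 0 0 0 0 0.03; -0.045 0 0 0 0 0 0.03'|tail -1;  python3 -m creep '0 0 0 0 0 0 0; 0 0 0 0 0 0 0; 0 0 0 0 0 0 0; 0 0 0 0 0 0 0'|tail -1; python3 g.py
```

```text
contact_force: [0.5, -0.1, -1.0]
opening: 0.0159
tcp [0.5896 0.1031 0.0369] jig [  -0.3 -139.9   36.9] yaw 96.22 F [ 0.5 -0.1 -1. ] op 0.0159 t 20.27 q [ 0.08  0.63 -0.46  1.8   0.37  0.8  -0.46]
opening: 0.0302
opening: 0.0157
tcp [0.5946 0.059  0.0372] jig [  -0.  -184.2   37.2] yaw 96.25 F [ 0.9 -1.  -0.3] op 0.0157 t 21.02 q [ 0.16  0.63 -0.46  1.8   0.37  0.8  -0.39]
```

Gripped again further back; push in 46 mm.

```bash
python3 -m creep '0.01 0 0 0 0 0 0; 0.02 0 0 0 0 0 0; 0.03 0 0 0 0 0 0; 0.04 0 0 0 0 0 0; 0.046 0 0 0 0 0 0'|tail -2; python3 g.py;python3 -c "
from h import *
c=camera('scene'); crop(c,320,190,480,300,5,'b3.png')"
```

```text
contact_force: [1.7, -22.8, 18.3]
opening: 0.0158
tcp [0.5923 0.0968 0.0389] jig [   1.7 -146.4   38.9] yaw 95.93 F [  1.7 -22.8  18.3] op 0.0158 t 21.43 q [ 0.08  0.63 -0.46  1.8   0.38  0.81 -0.46]
```

View pics/b3.png

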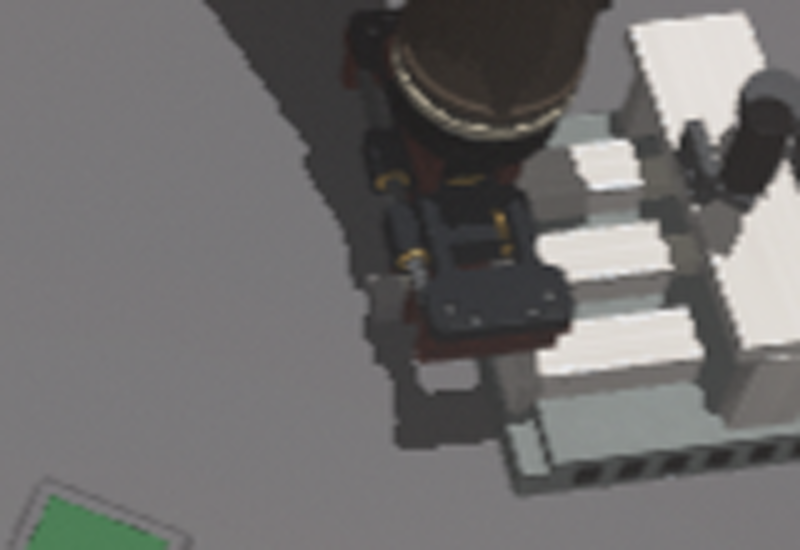

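```bash
python3 -m creep '-0.004 0 0 0 0 0 0; -0.004 0 0 0 0 0 0.03; -0.004 0 0 0 0 0 0.03; -0.03 0 0 0 0 0 0.03; -0.05 0 0 0 0 0 0.03'|tail -1;  python3 -m creep '0 0 0 0 0 0 0; 0 0 0 0 0 0 0; 0 0 0 0 0 0 0; 0 0 0 0 0 0 0'|tail -1; python3 -c "
from h import *
st();go(J(0,-180,37),96.13)
c=camera('scene'); crop(c,320,190,480,300,5,'b4.png')"
```

```text
opening: 0.0296
opening: 0.007
tcp [0.5948 0.0561 0.037 ] jig [  -0.2 -187.2   37. ] yaw 96.3 F [0.2 0.1 0.7] op 0.007 t 22.23 q [ 0.16  0.63 -0.46  1.8   0.37  0.8  -0.38]
shift [0.0072 0.0003 0.    ] rot [-0.001 -0.002  0.003] t 22.23
```

View pics/b4.png

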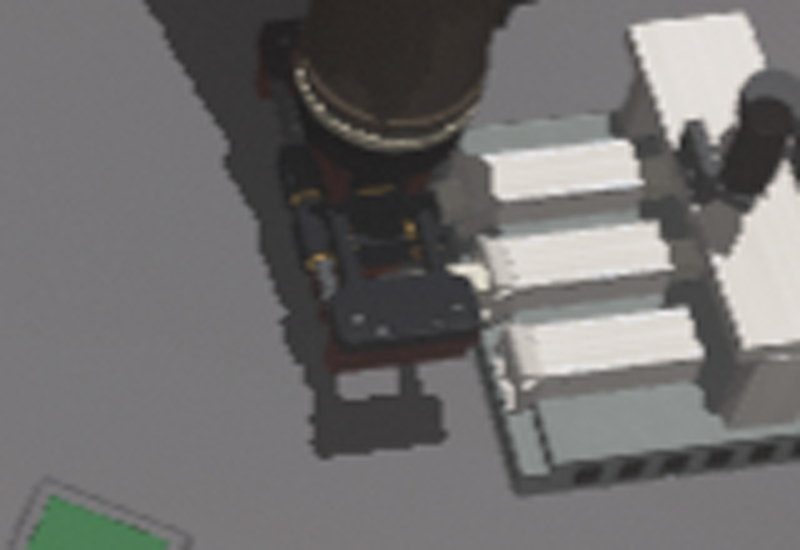

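```bash
python3 -m creep '0 0 0 0 0 0 0; 0.006 0 0 0 0 0 0; 0.012 0 0 0 0 0 0; 0.018 0 0 0 0 0 0; 0.02 0 0 0 0 0 0'|tail -2; python3 g.py
```

```text
contact_force: [0.7, -1.1, -0.7]
opening: 0.0004
tcp [0.5926 0.0761 0.0372] jig [  -0.2 -167.    37.2] yaw 96.29 F [ 0.7 -1.1 -0.7] op 0.0004 t 22.7 q [ 0.13  0.63 -0.46  1.8   0.37  0.8  -0.41]
```

```bash
python3 -m creep '0.005 0 0 0 0 0 0; 0.01 0 0 0 0 0 0; 0.014 0 0 0 0 0 0; 0.016 0 0 0 0 0 0; 0.017 0 0 0 0 0 0'|tail -2; python3 g.py; python3 -m creep '-0.03 0 0 0 0 0 0; -0.06 0 0 0 0 0 0; -0.09 0 -0.03 0 0 0 0.04; -0.13 0 -0.06 0 0 0 0.04; -0.17 0 -0.06 0 0 0 0.04'|tail -1; python3 -c "
from h import *
st();bars()
c=camera('scene'); crop(c,320,190,480,300,5,'b5.png')"
```

```text
contact_force: [0.4, -8.3, 3.9]
opening: 0.0005
tcp [0.5913 0.0888 0.0372] jig [-1.000e-01 -1.543e+02  3.720e+01] yaw 96.12 F [ 0.4 -8.3  3.9] op 0.0005 t 23.12 q [ 0.1   0.63 -0.46  1.8   0.38  0.8  -0.44]
opening: 0.0172
tcp [ 0.6111 -0.0706  0.1006] jig [   2.5 -314.8  100.6] yaw 96.38 F [ 1.3 -0.2  0.6] op 0.0172 t 23.53 q [ 0.39  0.57 -0.49  1.72  0.32  0.93 -0.12]
bar [67, 17, 33, 9, 71] tail [ 0.4391 -0.3015] front [ 0.4665 -0.2155] L 0.0903 ctr [ 0.4528 -0.2585] jig [-175.  -484.8   16. ] ang 72.4
bar [16, 57, 72, 23, 439] tail [ 0.612  -0.4182] front [ 0.5679 -0.2427] L 0.1809 ctr [ 0.59   -0.3305] jig [ -46.3 -571.    16. ] ang 104.1
bar [37, 87, 23, 8, 128] tail [ 0.6521 -0.363 ] front [ 0.6537 -0.3097] L 0.0533 ctr [ 0.6529 -0.3363] jig [  15.7 -583.6   16. ] ang 88.2
```

View pics/b5.png

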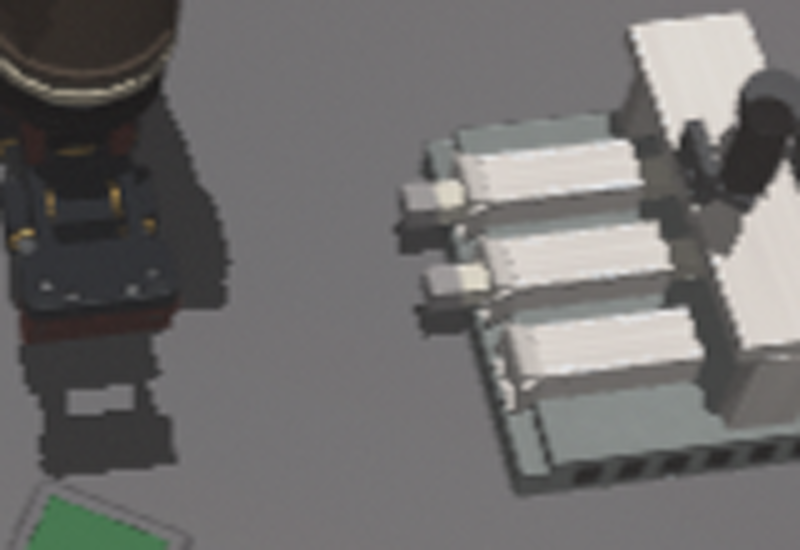

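```bash
python3 g.py .5962 -.3455 .095 104.2; python3 -m creep '-0.04 0 0 0 0 0 0.04; -0.08 0 0 0 0 0 0.04; -0.12 0 0 0 0 0 0.04; -0.16 0 0 0 0 0 0.04; -0.2 0 0 0 0 -0.07 0.04'|tail -1;python3 g.py .5962 -.3455 .095 104.2
```

```text
tcp [ 0.6102 -0.0812  0.0978] jig [   0.4 -325.3   97.8] yaw 95.61 F [-0.1 -0.9  0.2] op 0.0253 t 23.63 q [ 0.39  0.57 -0.48  1.72  0.32  0.93 -0.12]
shift [-0.2616 -0.0397  0.0039] rot [ 0.002  0.005 -0.15 ] t 23.63
opening: 0.0399
tcp [ 0.6305 -0.2723  0.0962] jig [ 2.000e-01 -5.174e+02  9.620e+01] yaw 100.16 F [ 0.  -0.1  0.5] op 0.0399 t 24.05 q [ 0.64  0.68 -0.47  1.53  0.34  1.02  0.26]
shift [-0.066  -0.0467  0.0011] rot [-0.    -0.001 -0.07 ] t 24.05
```

```bash
python3 -m creep '-0.03 -0.022 0 0 0 -0.07 0.04; -0.06 -0.045 0 0 0 -0.07 0.04; -0.062 -0.047 0 0 0 -0.07 0.04; -0.062 -0.047 0 0 0 -0.07 0.04; -0.062 -0.047 0.03 0 0 -0.07 0.04'|tail -1;python3 -m creep '0 0 0 0 0 0 0.04; 0 0 0 0 0 0 0.04; 0 0 0 0 0 0 0.04'|tail -1;python3 g.py .5962 -.3455 .0085 104.2;python3 -c "
from h import *
bars()
c=camera('scene'); crop(c,170,180,330,310,4.6,'c1.png');c=camera('top'); crop(c,320,100,480,240,4.6,'c1t.png')"
```

```text
opening: 0.0398
opening: 0.0399
tcp [ 0.596  -0.3386  0.0668] jig [ -41.2 -579.7   66.8] yaw 104.33 F [-0.5 -0.1 -0.4] op 0.0399 t 24.72 q [ 0.75  0.71 -0.47  1.55  0.37  0.97  0.42]
shift [-0.0068 -0.0015  0.0583] rot [-0.    -0.001  0.002] t 24.72
bar [68, 57, 21, 10, 82] tail [ 0.5839 -0.2902] front [ 0.5665 -0.2418] L 0.0514 ctr [ 0.5752 -0.266 ] jig [ -54.1 -505.4   16. ] ang 109.8
bar [16, 70, 27, 10, 124] tail [ 0.6124 -0.4193] front [ 0.5961 -0.357 ] L 0.0644 ctr [ 0.6043 -0.3881] jig [ -38.2 -629.9   16. ] ang 104.7
bar [37, 87, 23, 8, 125] tail [ 0.6521 -0.363 ] front [ 0.6537 -0.3097] L 0.0533 ctr [ 0.6529 -0.3363] jig [  15.7 -583.6   16. ] ang 88.2
```

View pics/c1.png

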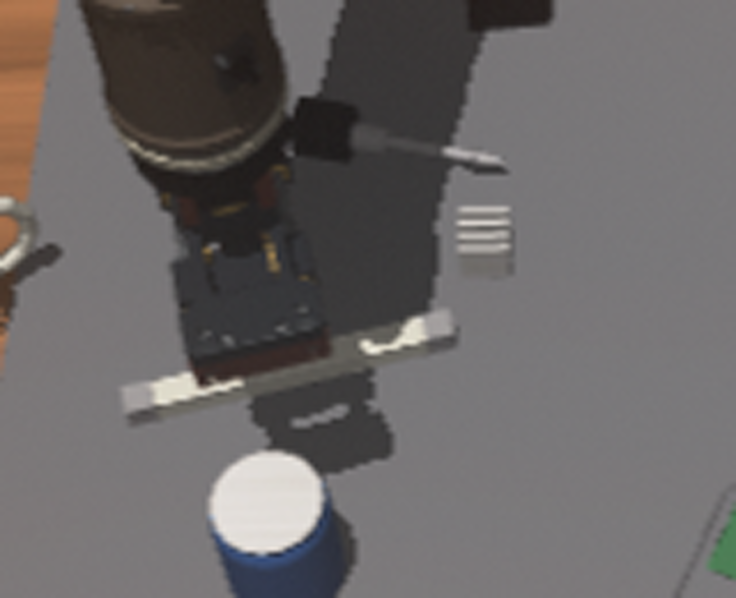

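View pics/c1t.png

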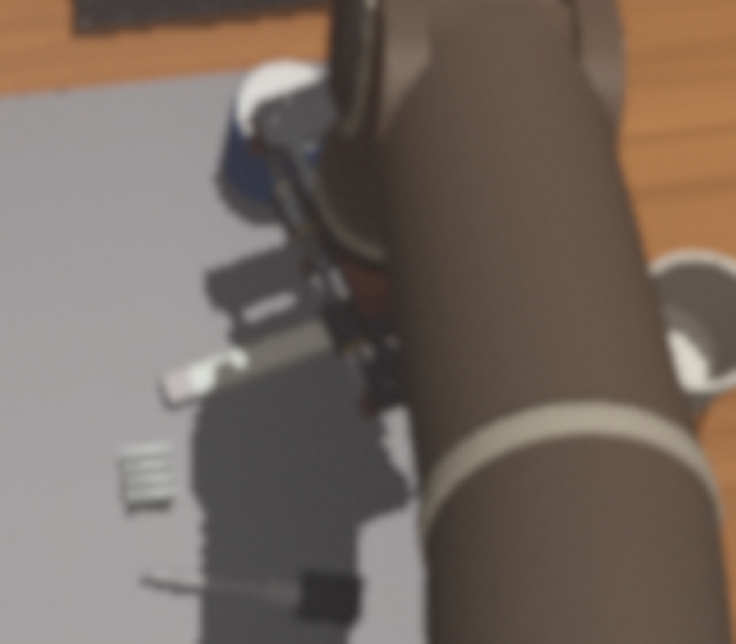

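```bash
python3 -m creep '-0.006 -0.001 0.02 0 0 0 0.04; -0.006 -0.001 0.04 0 0 0 0.04; -0.006 -0.001 0.05 0 0 0 0.04; -0.006 -0.001 0.057 0 0 0 0.04; -0.006 -0.001 0.057 0 0 0 0.04'|tail -2; python3 -m creep '0 0 0 0 0 0 0.04; 0 0 0 0 0 0 0; 0 0 0 0 0 0 0; 0 0 0 0 0 0 0;0 0 0 0 0 0 0'; python3 g.py
```

```text
contact_force: [-0.6, -0.5, -0.8]
opening: 0.0399
clock: 25.7
tcp_pos: [0.5959, -0.3466, 0.01]
tool_rot: [0.0, 0.614, 0.789, 0.0]
contact_force: [1.3, 0.1, 0.4]
opening: 0.0166
tcp [ 0.5959 -0.3466  0.01  ] jig [ -42.1 -587.6   10. ] yaw 104.21 F [1.3 0.1 0.4] op 0.0166 t 25.7 q [ 0.74  0.78 -0.44  1.57  0.4   0.88  0.4 ]
```

```bash
python3 -m creep '0 0 0 0 0 0 0.022; 0 0 0.002 0 0 0 0.022; 0 0 0.002 0 0 0 0; 0 0 0.002 0 0 0 0;0 0 0.002 0 0 0 0'; python3 -m creep '0 0 -0.02 0 0 0 0; 0 0 -0.05 0 0 0 0; 0 0 -0.085 0 0 0 0; 0.02 0 -0.085 0 0 0.14 0;0.06 0 -0.085 0 0 0.14 0'|tail -1; python3 g.py
```

```text
clock: 26.12
tcp_pos: [0.5954, -0.3463, 0.007]
tool_rot: [-0.001, 0.614, 0.789, -0.0]
contact_force: [-0.2, 0.6, -1.5]
opening: 0.0153
opening: 0.0156
tcp [ 0.582  -0.2938  0.0946] jig [ -50.2 -533.6   94.6] yaw 95.4 F [-0.4  1.2 -1.1] op 0.0156 t 26.53 q [ 0.7   0.62 -0.45  1.63  0.32  0.96  0.23]
```

```bash
python3 - <<'E'
from h import *
go(J(50,-265,60),96.13)
E
python3 -m creep '0.04 0.015 0 0 0 0 0; 0.08 0.03 0 0 0 0 0; 0.12 0.05 0 0 0 0 0; 0.16 0.065 0 0 0 0 0; 0.2 0.08 0 0 0 0 0'|tail -1;  python3 - <<'E'
from h import *
st();go(J(50,-265,50),96.13)
E
```

```text
shift [0.2701 0.0967 0.0337] rot [ 0.004  0.005 -0.013] t 26.53
opening: 0.0159
tcp [ 0.6373 -0.086   0.0925] jig [  26.9 -333.    92.5] yaw 96.17 F [ 0.1  0.4 -1.8] op 0.0159 t 26.95 q [ 0.39  0.62 -0.48  1.65  0.33  0.95 -0.1 ]
shift [0.068  0.0231 0.0425] rot [-0.    -0.     0.001] t 26.95
```

```bash
python3 -m creep '0.03 0.01 0.02 0 0 0 0; 0.06 0.023 0.042 0 0 0 0; 0.066 0.023 0.047 0 0 0 0; 0.066 0.023 0.047 0 0 0 0; 0.066 0.023 0.047 0 0 0 0'|tail -1;  python3 -m creep '0 0 0 0 0 0 0; 0 0 0 0 0 0 0'|tail -1;python3 - <<'E'
from h import *
st();go(J(50,-265,45),96.13)
cs=camera('scene'); crop(cs,320,190,480,300,5,'c2.png')
s=sensors.get_state(); t=s["tcp_pos"]
u=np.array([np.cos(np.radians(96.1)),np.sin(np.radians(96.1)),0])
for k in(-.075,.105):
    for z in(-.0075,.0085):
        X=t+u*k+[0,0,z]; print(k,z,((proj(cs,X)-[320,190])*5).round())
E
```

```text
opening: 0.0157
opening: 0.0151
tcp [ 0.6532 -0.0223  0.0462] jig [  49.5 -271.4   46.2] yaw 96.02 F [-0.2 -0.6 -1. ] op 0.0151 t 27.53 q [ 0.27  0.69 -0.45  1.65  0.37  0.89 -0.23]
shift [0.0064 0.0005 0.0012] rot [ 0.001  0.001 -0.002] t 27.53
-0.075 -0.0075 [[ 35. 432.]]
-0.075 0.0085 [[ 35. 417.]]
0.105 -0.0075 [[401. 387.]]
0.105 0.0085 [[405. 371.]]
```

View pics/c2.png

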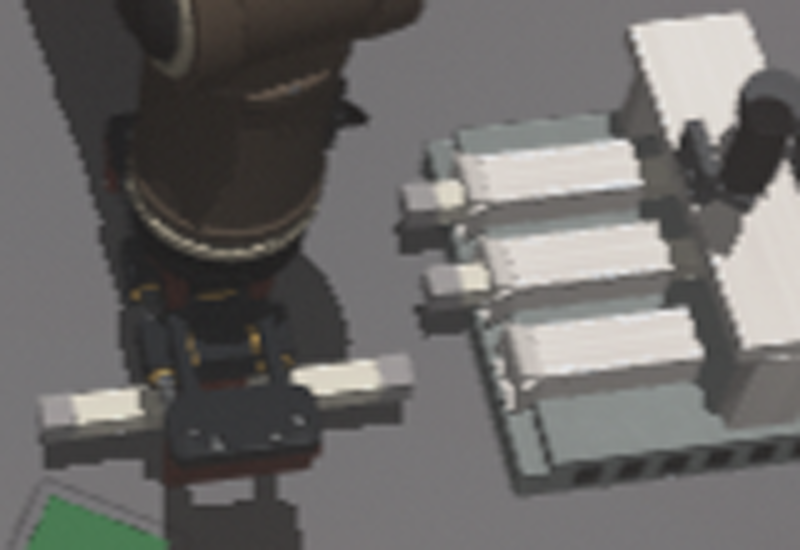

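```bash
python3 -m creep '0.006 0.0005 0.001 0 0.03 -0.002 0; 0.006 0.0005 0.001 0 0.03 -0.002 0; 0.016 0.0005 0.001 0 0.03 -0.002 0; 0.028 0.0005 0.001 0 0.03 -0.002 0; 0.04 0.0005 0.001 0 0.03 -0.002 0'|tail -1; python3 -m creep '0.01 0 0 0 0 0 0; 0.02 0 0 0 0 0 0; 0.03 0 0 0 0 0 0'|tail -2; python3 -c "
from h import *
st()
c=camera('scene'); crop(c,320,190,480,300,5,'c3.png')"
```

```text
opening: 0.0155
contact_force: [0.5, -2.2, -3.4]
opening: 0.0158
tcp [0.6454 0.0501 0.045 ] jig [  49.5 -198.5   45. ] yaw 96.32 F [ 0.5 -2.2 -3.4] op 0.0158 t 28.25 q [ 0.19  0.69 -0.47  1.67  0.35  0.88 -0.31]
```

View pics/c3.png

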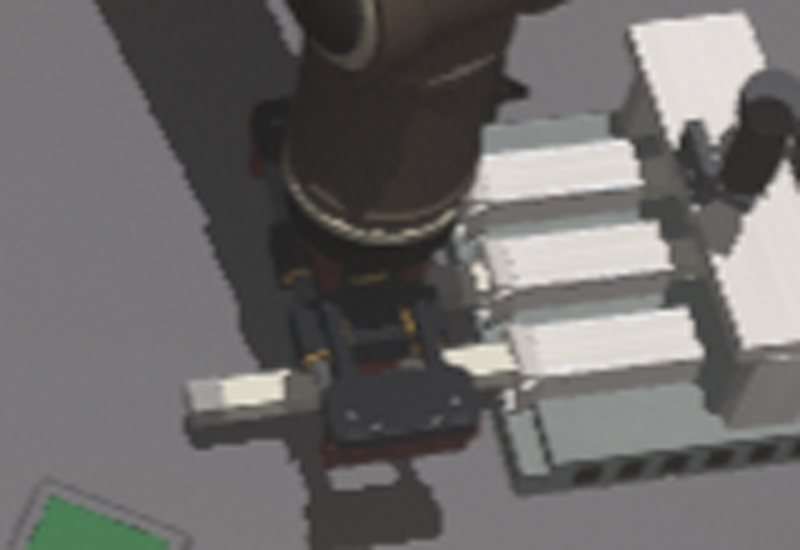

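```bash
python3 -m creep '0.01 0 0.001 0 -0.01 0 0; 0.02 0 0.002 0 -0.01 0 0; 0.03 0 0.002 0 -0.015 0 0; 0.042 0 0.002 0 -0.015 0 0; 0.054 0 0.002 0 -0.015 0 0'|tail -1; python3 -m creep '0.004 0 0 0 0 0 0; 0.004 0 0 0 0 0 0'|tail -2; python3 g.py
```

```text
opening: 0.0155
contact_force: [0.8, 0.7, -1.4]
opening: 0.0154
tcp [0.6392 0.11   0.0453] jig [  49.7 -138.3   45.3] yaw 96.44 F [ 0.8  0.7 -1.4] op 0.0154 t 28.88 q [ 0.08  0.69 -0.47  1.67  0.36  0.88 -0.41]
```

```bash
python3 -m creep '0 0 0 0 0 0 0.03; 0 0 0 0 0 0 0.03; -0.02 0 0.004 0 -0.015 0 0.03; -0.045 0 0.009 0 -0.015 0 0.03; -0.045 0 0.009 0 -0.015 0 0.03'|tail -1;  python3 -m creep '0 0 0 0 0 0 0; 0 0 0 0 0 0 0; 0 0 0 0 0 0 0; 0 0 0 0 0 0 0; 0 0 -0.003 0 0 0 0'|tail -1; python3 g.py; python3 -m creep '0.01 0 -0.0005 0 0 0 0; 0.02 0 -0.0005 0 0 0 0; 0.03 0 -0.0005 0 0 0 0; 0.04 0 -0.0005 0 0 0 0'|tail -2; python3 g.py
```

```text
opening: 0.03
opening: 0.0155
tcp [0.6438 0.0635 0.0379] jig [  49.4 -185.1   37.9] yaw 96.35 F [ 1.4  0.3 -2.2] op 0.0155 t 29.72 q [ 0.14  0.69 -0.45  1.67  0.37  0.87 -0.36]
contact_force: [1.6, -0.1, -1.8]
opening: 0.0158
tcp [0.6396 0.1047 0.0389] jig [  49.5 -143.6   38.9] yaw 96.36 F [ 1.6 -0.1 -1.8] op 0.0158 t 30.05 q [ 0.07  0.69 -0.45  1.67  0.37  0.87 -0.42]
```

```bash
python3 -m creep '0.006 0 0 0 0 0 0; 0.006 0 0 0 0 0 0.03; 0.006 0 0 0 0 0 0.03; -0.03 0 0 0 0 0 0.03; -0.055 0 0 0 0 0 0.03'|tail -1;  python3 -m creep '0 0 0.001 0 0 0 0.03; 0 0 0.001 0 0 0 0; 0 0 0.001 0 0 0 0; 0 0 0.001 0 0 0 0;0 0 0.001 0 0 0 0'|tail -1; python3 g.py
```

```text
opening: 0.0298
opening: 0.0067
tcp [0.6457 0.0496 0.038 ] jig [  49.8 -199.1   38. ] yaw 96.4 F [-0.   0.2 -0.3] op 0.0067 t 30.88 q [ 0.16  0.69 -0.45  1.67  0.37  0.87 -0.34]
```

```bash
python3 -m creep '0.006 0 0 0 0 0 0; 0.016 0 0 0 0 0 0; 0.024 0 0 0 0 0 0; 0.03 0 0 0 0 0 0;0.034 0 0 0 0 0 0'|tail -2; python3 -m creep '0.005 0 0 0 0 0 0; 0.01 0 0 0 0 0 0; 0.013 0 0 0 0 0 0; 0.015 0 0 0 0 0 0'|tail -2;python3 g.py
```

```text
contact_force: [-0.1, -0.6, 0.4]
opening: 0.0003
contact_force: [0.3, -11.3, 4.8]
opening: 0.0005
tcp [0.6409 0.094  0.0379] jig [  49.6 -154.4   37.9] yaw 96.22 F [  0.3 -11.3   4.8] op 0.0005 t 31.63 q [ 0.09  0.69 -0.45  1.67  0.38  0.87 -0.41]
```

```bash
python3 -m creep '-0.03 0 0 0 0 0 0; -0.06 0 -0.02 0 0 0 0.04; -0.08 0 -0.06 0 0 0 0.04; -0.1 0 -0.1 0 0 0 0.04; -0.12 0 -0.14 0 0 0 0.045'|tail -1; python3 -c "
from h import *
st()
c=camera('scene'); crop(c,410,190,500,290,7.5,'d1.png'); c=camera('top'); crop(c,130,145,240,245,7.2,'d1t.png'); print([(d['p'],d['extent']) for n in('scene','top') for d in spot_in('handle',n)[:2]])"
```

```text
opening: 0.0236
tcp [ 0.6528 -0.0193  0.1707] jig [  49.4 -268.3  170.7] yaw 96.28 F [ 1.1 -0.1 -0.1] op 0.0236 t 32.05 q [ 0.3   0.56 -0.5   1.55  0.29  1.11 -0.16]
[(0.73, [434.5, 245.6, 59.2, 9.7]), (0.63, [471.6, 220.1, 13.6, 21.1]), (0.48, [162.4, 165.2, 18.4, 11.7]), (0.47, [377.1, 228.9, 49.9, 10.5])]
```

View pics/d1.png

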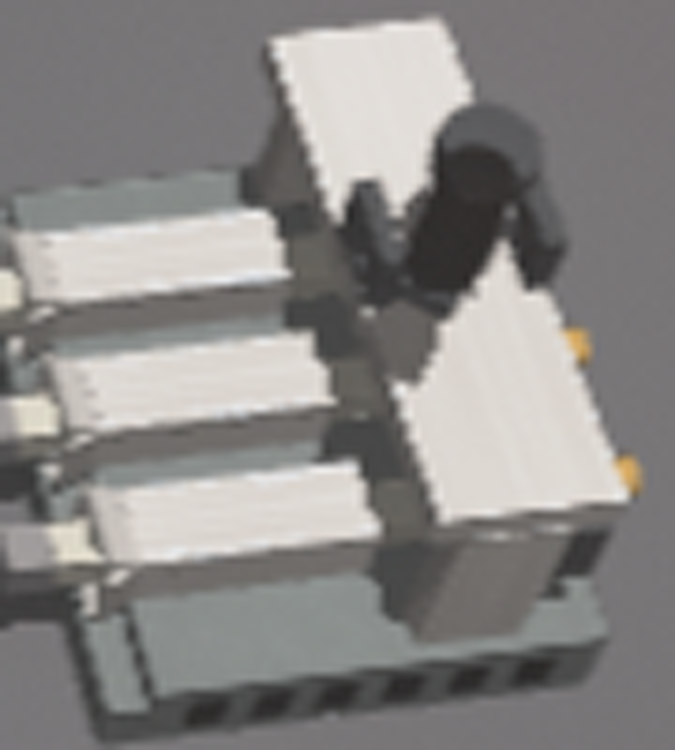

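View pics/d1t.png

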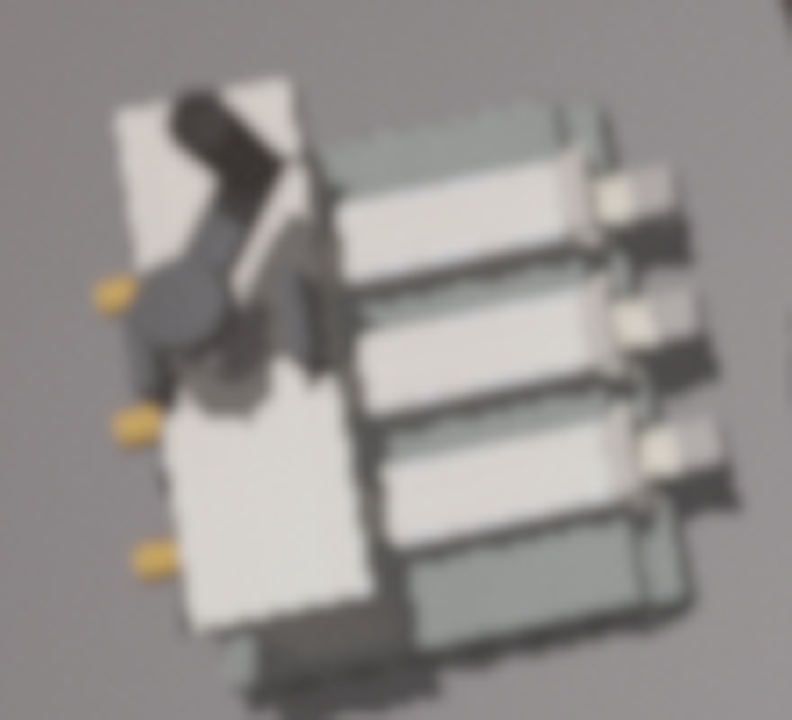

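```bash
cat >> h.py <<'E'
def HP(n,dz=0):
    a=2*np.pi*n; return J(-50*np.sin(a),50*np.cos(a),190+12*n+dz)
E
python3 - <<'E'
from h import *
cs=camera("scene");ct=camera("top")
obs=np.array([473.7,212.9,157.1,161.7,468.3,227.3,165.8,169.7])
for n in np.arange(1.6,2.5,.05):
    T=HP(n,22);B=HP(n,-26)
    e=np.r_[proj(cs,T)[0],proj(ct,T)[0],proj(cs,B)[0],proj(ct,B)[0]]-obs
    print(round(n,2),np.round(e,1),round(np.linalg.norm(e),2))
print(tri([cs,ct],[obs[:2],obs[2:4]]),tri([cs,ct],[obs[4:6],obs[6:8]]))
E
```

```text
1.6 [-7.6 -3.3  6.3  3.5 -7.2 -5.5  4.2  1.6] 14.94
1.65 [-1.1  0.1  0.6 -0.1 -0.9 -2.1 -1.3 -1.9] 3.49
1.7 [ 6.3  1.9 -6.  -1.9  6.1 -0.3 -7.7 -3.6] 13.85
1.75 [ 13.6   1.9 -13.1  -1.5  13.2  -0.4 -14.4  -3.3] 27.44
1.8 [ 20.1   0.  -19.8   0.8  19.5  -2.2 -20.9  -1. ] 40.26
1.85 [ 25.2  -3.5 -25.7   5.   24.5  -5.7 -26.4   3. ] 51.69
1.9 [ 28.4  -8.3 -30.   10.6  27.6 -10.4 -30.6   8.4] 61.35
1.95 [ 29.3 -13.9 -32.5  17.   28.6 -15.9 -32.9  14.6] 69.03
2.0 [ 28.  -19.8 -32.8  23.7  27.3 -21.7 -33.1  21. ] 74.66
2.05 [ 24.7 -25.3 -30.9  30.   24.1 -27.1 -31.3  27.1] 78.31
2.1 [ 19.6 -30.  -26.9  35.2  19.2 -31.8 -27.5  32.1] 80.12
2.15 [ 13.3 -33.5 -21.4  38.9  13.2 -35.2 -22.2  35.6] 80.24
2.2 [  6.4 -35.5 -14.8  40.6   6.5 -37.1 -15.8  37.2] 78.82
2.25 [ -0.4 -35.7  -7.7  40.1  -0.1 -37.4  -9.1  36.7] 75.96
2.3 [ -6.6 -34.4  -1.   37.4  -6.1 -36.   -2.7  34.2] 71.67
2.35 [-11.5 -31.4   4.7  33.  -10.9 -33.1   2.8  29.9] 65.91
2.4 [-14.7 -27.2   8.8  27.1 -14.  -28.9   6.7  24.3] 58.6
2.45 [-15.9 -22.1  11.   20.4 -15.2 -23.8   8.8  17.9] 49.68
(array([0.6182143 , 0.2191474 , 0.23192327]), np.float64(0.0006195982243248688)) (array([0.61736708, 0.22005908, 0.17288827]), np.float64(0.0030033817465380474))
```

Run:
```python
from h import *
cs=camera("scene");ct=camera("top")
print("hub",tri([cs,ct],[(475.3,208.7),(155.3,187.1)]),J(0,0),HP(1.655))
P=HP(1.655);P[2]=.25; st(); go(P,96.13)
```

```text
hub (array([0.57415357, 0.24287429, 0.18348627]), np.float64(0.002778552834429419)) [0.575  0.2422 0.    ] [0.61911893 0.218673   0.20986   ]
tcp [ 0.6522 -0.0173  0.1678] jig [  49.1 -266.2  167.8] yaw 96.4 F [ 0.7  0.1 -0.1] op 0.0448 t 32.45 q [ 0.29  0.56 -0.5   1.56  0.29  1.1  -0.16]
shift [ 0.2383 -0.0069 -0.0818] rot [-0.003 -0.001  0.005] t 32.45
```

```bash
python3 -m creep '0.02 0 -0.035 0 0 0 0.036; 0.055 0 -0.06 0 0 0 0.036; 0.095 -0.003 -0.082 0 0 0 0.036; 0.135 -0.007 -0.082 0 0 0 0.036; 0.175 -0.007 -0.082 0 0 0 0.036'|tail -1; python3 -m creep '0.04 0 0 0 0 0 0.036; 0.063 0 0 0 0 0 0.036; 0.063 0 0 0 0 0 0.036; 0.063 0 0 0 0 0 0.036; 0.063 0 0 0 0 0 0.036'|tail -1
python3 - <<'E'
from h import *
P=HP(1.655);P[2]=.25; st(); go(P,96.13)
c=camera('scene'); crop(c,400,130,520,260,4.5,'d2.png')
E
```

```text
opening: 0.036
opening: 0.0362
tcp [0.6202 0.215  0.2505] jig [ 42.1 -31.9 250.5] yaw 96.31 F [ 0.3 -1.2 -0.8] op 0.0362 t 33.28 q [-0.04  0.51 -0.56  1.45  0.27  1.27 -0.51]
shift [ 0.0038 -0.0007  0.0005] rot [-0.002  0.001  0.003] t 33.28
```

View pics/d2.png

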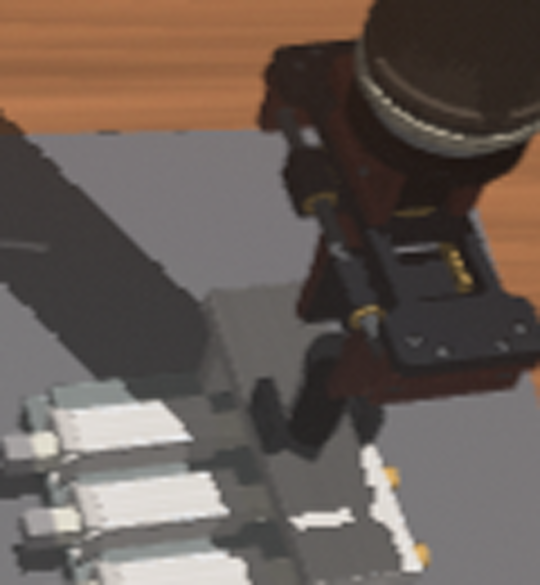

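```bash
python3 -m creep '0.0038 -0.0007 0.01 0 0 0.003 0.036; 0.0038 -0.0007 0.02 0 0 0.003 0.036; 0.0038 -0.0007 0.03 0 0 0.003 0.036; 0.0038 -0.0007 0.045 0 0 0.003 0.036; 0.0038 -0.0007 0.059 0 0 0.003 0.036'|tail -2; python3 -m creep '0 0 0 0 0 0 0.036; 0 0 0 0 0 0 0.036'|tail -2;python3 g.py
```

```text
contact_force: [0.9, 0.7, -0.1]
opening: 0.036
contact_force: [-0.5, -0.4, 0.4]
opening: 0.0359
tcp [0.6187 0.2185 0.1913] jig [ 41.  -28.2 191.3] yaw 96.1 F [-0.5 -0.4  0.4] op 0.0359 t 33.92 q [-0.05  0.55 -0.55  1.52  0.3   1.16 -0.54]
```

Close on the handle.

```bash
python3 -m creep '0 0 0 0 0 0 0.015; 0 0 0 0 0 0 0.015; 0 0 0 0 0 0 0.015; 0 0 0 0 0 0 0.015'
python3 - <<'E'
from h import *
st(); s=sensors.get_state(); j=Ji(s["tcp_pos"]); print(np.degrees(np.arctan2(-j[0],j[1]))%360/360, np.hypot(j[0],j[1]))
# plan
R=Ro.from_quat([s["tool_rot"][1],s["tool_rot"][2],s["tool_rot"][3],s["tool_rot"][0]])
E
```

```text
clock: 34.25
tcp_pos: [0.6198, 0.2196, 0.1936]
tool_rot: [0.0, 0.668, 0.744, 0.001]
contact_force: [0.5, -0.2, 1.9]
opening: 0.0216
tcp [0.6198 0.2196 0.1936] jig [ 42.2 -27.3 193.6] yaw 96.12 F [ 0.5 -0.2  1.9] op 0.0216 t 34.25 q [-0.05  0.55 -0.55  1.52  0.3   1.16 -0.54]
0.6586121861255994 50.26062076815208
```

Run:
```python
import numpy as np
n0=1.6586
f=lambda n:np.array([50*np.cos(2*np.pi*n),-50*np.sin(2*np.pi*n),-12*n])
ks=[n0-.05*k for k in range(34)]
base=f(n0).round(1)
for i in range(0,33,5):
    rows=[np.round(f(n),1) for n in ks[i+1:i+6]]
    print("; ".join("%.4f %.4f %.4f 0 0 0 0.015"%tuple((r-base)/1e3) for r in rows)); base=rows[-1]
```

```text
-0.0116 -0.0105 0.0006 0 0 0 0.015; -0.0194 -0.0240 0.0012 0 0 0 0.015; -0.0227 -0.0393 0.0018 0 0 0 0.015; -0.0211 -0.0549 0.0024 0 0 0 0.015; -0.0148 -0.0692 0.0030 0 0 0 0.015
0.0105 -0.0116 0.0006 0 0 0 0.015; 0.0240 -0.0194 0.0012 0 0 0 0.015; 0.0393 -0.0227 0.0018 0 0 0 0.015; 0.0549 -0.0211 0.0024 0 0 0 0.015; 0.0692 -0.0148 0.0030 0 0 0 0.015
0.0116 0.0105 0.0006 0 0 0 0.015; 0.0194 0.0240 0.0012 0 0 0 0.015; 0.0227 0.0393 0.0018 0 0 0 0.015; 0.0211 0.0549 0.0024 0 0 0 0.015; 0.0148 0.0692 0.0030 0 0 0 0.015
-0.0105 0.0116 0.0006 0 0 0 0.015; -0.0240 0.0194 0.0012 0 0 0 0.015; -0.0393 0.0227 0.0018 0 0 0 0.015; -0.0549 0.0211 0.0024 0 0 0 0.015; -0.0692 0.0148 0.0030 0 0 0 0.015
-0.0116 -0.0105 0.0006 0 0 0 0.015; -0.0194 -0.0240 0.0012 0 0 0 0.015; -0.0227 -0.0393 0.0018 0 0 0 0.015; -0.0211 -0.0549 0.0024 0 0 0 0.015; -0.0148 -0.0692 0.0030 0 0 0 0.015
0.0105 -0.0116 0.0006 0 0 0 0.015; 0.0240 -0.0194 0.0012 0 0 0 0.015; 0.0393 -0.0227 0.0018 0 0 0 0.015; 0.0549 -0.0211 0.0024 0 0 0 0.015; 0.0692 -0.0148 0.0030 0 0 0 0.015
0.0116 0.0105 0.0006 0 0 0 0.015; 0.0194 0.0240 0.0012 0 0 0 0.015; 0.0227 0.0393 0.0018 0 0 0 0.015
```

```bash
python3 -m creep '-0.0116 -0.0105 0.0006 0 0 0 0.015; -0.0194 -0.0240 0.0012 0 0 0 0.015; -0.0227 -0.0393 0.0018 0 0 0 0.015; -0.0211 -0.0549 0.0024 0 0 0 0.015; -0.0148 -0.0692 0.003 0 0 0 0.015'|tail -2
cat > hs.py <<'E'
from h import *
st(); s=sensors.get_state(); j=Ji(s["tcp_pos"]); print("frac",round(np.degrees(np.arctan2(-j[0],j[1]))%360/360,4), "r",round(np.hypot(j[0],j[1]),1))
E
python3 hs.py
```

```text
contact_force: [7.6, 9.5, -7.7]
opening: 0.0214
tcp [0.5526 0.1992 0.1906] jig [-26.9 -40.4 190.6] yaw 96.13 F [ 7.6  9.5 -7.7] op 0.0214 t 34.67 q [ 0.    0.44 -0.58  1.7   0.26  1.07 -0.55]
frac 0.4065 r 48.5
```

```bash
python3 -m creep '0.0105 -0.0116 0.0006 0 0 0 0.015; 0.0240 -0.0194 0.0012 0 0 0 0.015; 0.0393 -0.0227 0.0018 0 0 0 0.015; 0.0549 -0.0211 0.0024 0 0 0 0.015; 0.0692 -0.0148 0.003 0 0 0 0.015'|tail -2;python3 hs.py
```

```text
contact_force: [2.0, -3.8, 1.5]
opening: 0.0216
tcp [0.5303 0.2645 0.1877] jig [-42.1  26.9 187.7] yaw 96.11 F [ 2.  -3.8  1.5] op 0.0216 t 35.08 q [-0.11  0.45 -0.59  1.69  0.28  1.08 -0.68]
frac 0.1595 r 50.0
```

```bash
python3 -m creep '0.0116 0.0105 0.0006 0 0 0 0.015; 0.0194 0.0240 0.0012 0 0 0 0.015; 0.0227 0.0393 0.0018 0 0 0 0.015; 0.0211 0.0549 0.0024 0 0 0 0.015; 0.0148 0.0692 0.003 0 0 0 0.015'|tail -2;python3 hs.py;python3 -m creep '-0.0105 0.0116 0.0006 0 0 0 0.015; -0.0240 0.0194 0.0012 0 0 0 0.015; -0.0393 0.0227 0.0018 0 0 0 0.015; -0.0549 0.0211 0.0024 0 0 0 0.015; -0.0692 0.0148 0.003 0 0 0 0.015'|tail -2;python3 hs.py
```

```text
contact_force: [-1.8, 2.5, 1.3]
opening: 0.0216
tcp [0.5971 0.2896 0.1848] jig [ 27.   44.8 184.8] yaw 96.3 F [-1.8  2.5  1.3] op 0.0216 t 35.5 q [-0.15  0.57 -0.56  1.51  0.32  1.15 -0.66]
frac 0.9137 r 52.3
contact_force: [-4.8, 4.5, 3.6]
opening: 0.0216
tcp [0.62   0.2188 0.1814] jig [ 42.3 -28.1 181.4] yaw 96.09 F [-4.8  4.5  3.6] op 0.0216 t 35.92 q [-0.04  0.56 -0.55  1.53  0.31  1.14 -0.55]
frac 0.6567 r 50.8
```

```bash
python3 -m creep '-0.0116 -0.0105 0.0006 0 0 0 0.015; -0.0194 -0.0240 0.0012 0 0 0 0.015; -0.0227 -0.0393 0.0018 0 0 0 0.015; -0.0211 -0.0549 0.0024 0 0 0 0.015; -0.0148 -0.0692 0.003 0 0 0 0.015'|tail -2;python3 hs.py;python3 -m creep '0.0105 -0.0116 0.0006 0 0 0 0.015; 0.0240 -0.0194 0.0012 0 0 0 0.015; 0.0393 -0.0227 0.0018 0 0 0 0.015; 0.0549 -0.0211 0.0024 0 0 0 0.015; 0.0692 -0.0148 0.003 0 0 0 0.015'|tail -2;python3 hs.py
```

```text
contact_force: [9.1, 11.2, -8.5]
opening: 0.0214
tcp [0.5528 0.1989 0.1786] jig [-26.7 -40.7 178.6] yaw 96.11 F [ 9.1 11.2 -8.5] op 0.0214 t 36.33 q [ 0.01  0.45 -0.58  1.72  0.28  1.05 -0.56]
frac 0.4076 r 48.7
contact_force: [-0.0, -1.5, 4.0]
opening: 0.0214
tcp [0.53   0.2635 0.1757] jig [-42.4  26.  175.7] yaw 96.07 F [-0.  -1.5  4. ] op 0.0214 t 36.75 q [-0.11  0.47 -0.59  1.7   0.29  1.06 -0.69]
frac 0.1625 r 49.7
```

```bash
python3 -m creep '0.0116 0.0105 0.0006 0 0 0 0.015; 0.0194 0.0240 0.0012 0 0 0 0.015; 0.0227 0.0393 0.0018 0 0 0 0.015; 0.0229 0.042 0.0019 0 0 0 0.015; 0.0229 0.042 0.0019 0 0 0 0.015'|tail -2;python3 -m creep '0 0 0 0 0 0 0.015; 0 0 0 0 0 0 0.015'|tail -1;python3 hs.py; python3 -c "
from h import *
c=camera('scene'); crop(c,400,150,520,280,4.5,'e1.png')"
```

```text
contact_force: [0.9, 5.4, 2.2]
opening: 0.0217
opening: 0.0217
tcp [0.5698 0.2933 0.1739] jig [  0.3  51.4 173.9] yaw 96.16 F [0.2 6.  1.8] op 0.0217 t 37.33 q [-0.15  0.55 -0.58  1.58  0.32  1.1  -0.7 ]
frac 0.9991 r 51.4
```

View pics/e1.png

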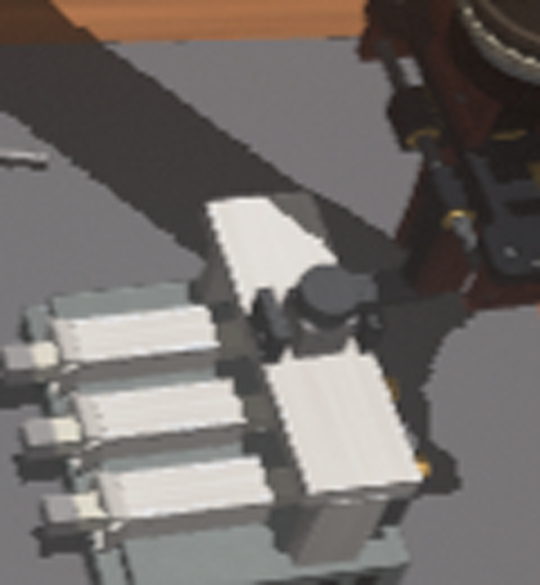

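```bash
python3 -m creep '0 0 0 0 0 0 0.036; 0 0 0 0 0 0 0.036; 0 0 0 0 0 0 0.036; 0 0 -0.03 0 0 0 0.036; 0 0 -0.065 0 0 0 0.036'|tail -1; python3 -m creep '-0.03 0 -0.02 0 0 0 0.04; -0.07 0 -0.02 0 0 0 0.04; -0.11 0 -0.02 0 0 0 0.04; -0.15 -0.02 -0.02 0 0 0 0.04; -0.19 -0.04 -0.02 0 0 0 0.04'|tail -1;python3 g.py;python3 -c "
from h import *
c=camera('scene'); crop(c,420,180,500,270,8,'e2.png');crop(c,220,180,310,250,8,'e3.png');c=camera('top'); crop(c,340,200,420,260,9,'e3t.png');crop(c,130,145,240,245,7.2,'e2t.png')"
```

```text
opening: 0.0361
opening: 0.0402
tcp [0.5516 0.1014 0.2572] jig [ -38.3 -137.5  257.2] yaw 96.03 F [-0.9 -0.3 -0.1] op 0.0402 t 38.22 q [ 0.19  0.33 -0.58  1.68  0.19  1.19 -0.34]
```

View pics/e2.png

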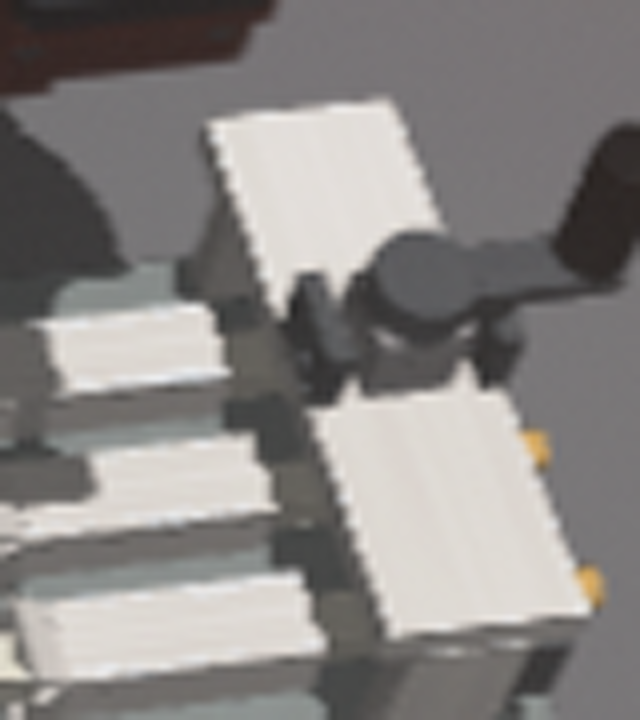

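View pics/e2t.png

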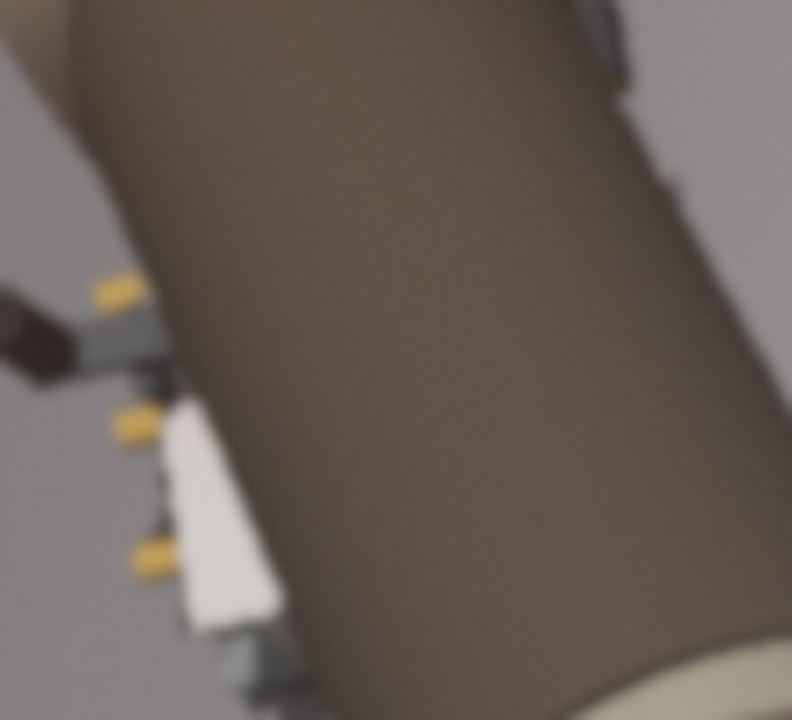

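View pics/e3.png

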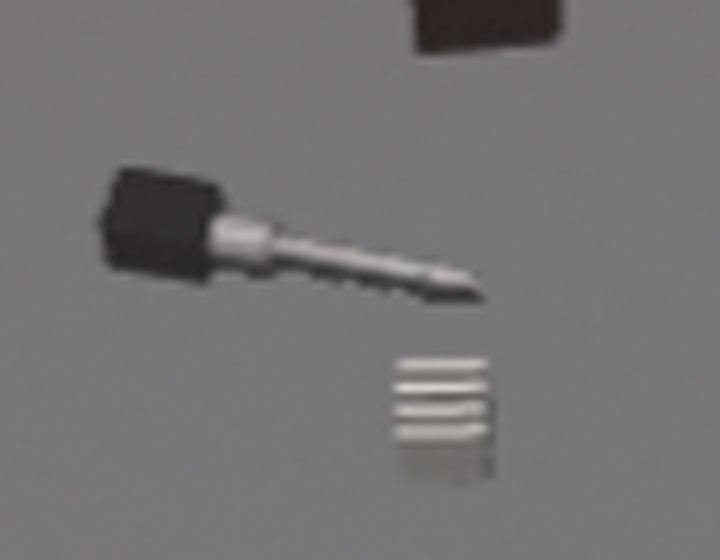

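View pics/e3t.png

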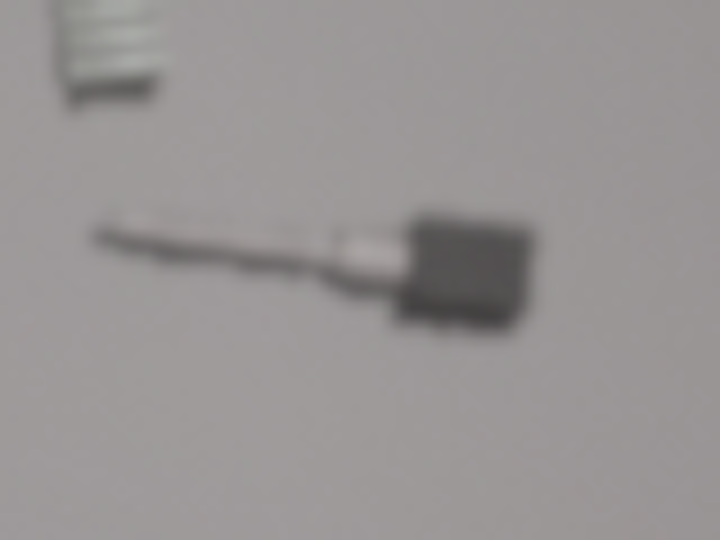

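Run:
```python
from h import *
cs=camera("scene");ct=camera("top")
for c,tip,hf in((cs,(220+485/8,180+297/8),(220+214/8,180+238/8)),(ct,(340+93/9,200+235/9),(340+405/9,200+258/9))):
    a=ray(c,*tip,.013);b=ray(c,*hf,.015);d=(a-b)[:2];L=np.linalg.norm(d);u=d/L
    print("tip",a[:2].round(4),"hf",b[:2].round(4),"L",L.round(4),"ang",np.degrees(np.arctan2(u[1],u[0])).round(1),"head from tip",(a[:2]-.108*u).round(4),"from hf",(b[:2]-.018*u).round(4))
h=np.array([.4375,-.316]);
for c,o,f in((cs,(220,180),8),(ct,(340,200),9)):
  for yaw in(76,):
    u=np.array([np.cos(np.radians(yaw)),np.sin(np.radians(yaw))]);v=np.array([-u[1],u[0]])
    for s in(-.018,.018):
      for w in(-.013,.013):
        print([((proj(c,[*(h+s*u+w*v),z])-o)*f).round()[0].tolist() for z in(.026,0)])
```

```text
tip [ 0.4688 -0.2108] hf [ 0.4438 -0.3013] L 0.0939 ang 74.6 head from tip [ 0.4401 -0.3149] from hf [ 0.439  -0.3187]
tip [ 0.4594 -0.2144] hf [ 0.4419 -0.3045] L 0.0918 ang 79.0 head from tip [ 0.4389 -0.3204] from hf [ 0.4385 -0.3222]
[[103.0, 226.0], [113.0, 271.0]]
[[127.0, 164.0], [136.0, 209.0]]
[[208.0, 245.0], [216.0, 290.0]]
[[231.0, 183.0], [238.0, 228.0]]
[[517.0, 227.0], [503.0, 242.0]]
[[508.0, 314.0], [495.0, 328.0]]
[[394.0, 211.0], [383.0, 226.0]]
[[385.0, 298.0], [374.0, 312.0]]
```

```bash
python3 g.py .4385 -.3195 .08 77; python3 -m creep '-0.04 -0.005 0 0 0 0.06 0.045; -0.08 -0.01 0 0 0 0.12 0.045; -0.12 -0.017 0.03 0 0 0.18 0.045; -0.16 -0.025 0.06 0 0 0.24 0.045; -0.2 -0.033 0.08 0 0 0.3 0.045'|tail -1; python3 g.py .4385 -.3195 .07 77
```

```text
tcp [0.5519 0.1021 0.258 ] jig [ -37.9 -136.8  258. ] yaw 95.92 F [-0.6 -0.1 -0.2] op 0.0397 t 38.42 q [ 0.19  0.33 -0.58  1.68  0.2   1.19 -0.34]
shift [-0.4076 -0.1562  0.1783] rot [-0.     0.001  0.33 ] t 38.42
opening: 0.0452
tcp [ 0.5423 -0.0789  0.187 ] jig [ -66.8 -315.8  187. ] yaw 78.95 F [ 1.1 -0.3 -0.1] op 0.0452 t 38.83 q [ 0.41  0.35 -0.45  1.8   0.18  1.02 -0.3 ]
shift [-0.2562 -0.0557  0.1167] rot [-0.    -0.001  0.034] t 38.83
```

```bash
python3 -m creep '-0.04 -0.009 0.02 0 0 0.034 0.045; -0.08 -0.018 0.04 0 0 0.034 0.045; -0.12 -0.027 0.06 0 0 0.034 0.045; -0.16 -0.036 0.08 0 0 0.034 0.045; -0.2 -0.045 0.1 0 0 0.034 0.045'|tail -1; python3 g.py .4385 -.3195 .07 77;python3 -m creep '-0.03 -0.005 0.01 0 0 0 0.045; -0.048 -0.009 0.015 0 0 0 0.045; -0.048 -0.009 0.015 0 0 0 0.045; -0.048 -0.009 0.015 0 0 0 0.045; -0.048 -0.009 0.015 0 0 0 0.045'|tail -1; python3 g.py .4385 -.3195 .004 77;python3 -c "
from h import *
c=camera('scene'); crop(c,210,160,330,250,6,'f1.png')"
```

```text
opening: 0.0453
tcp [ 0.4671 -0.2508  0.0958] jig [-159.9 -478.7   95.8] yaw 77.16 F [ 0.2  0.3 -0.2] op 0.0453 t 39.25 q [ 0.69  0.43 -0.36  1.94  0.2   0.81 -0.01]
shift [-0.0733 -0.0126  0.0258] rot [-0.    -0.001  0.003] t 39.25
opening: 0.0454
tcp [ 0.4487 -0.2938  0.0818] jig [-182.8 -519.4   81.8] yaw 77.13 F [0.  0.3 0.7] op 0.0454 t 39.67 q [ 0.76  0.46 -0.35  1.93  0.21  0.79  0.07]
shift [-0.0274 -0.0042  0.0778] rot [ 0.    -0.001  0.002] t 39.67
```

View pics/f1.png

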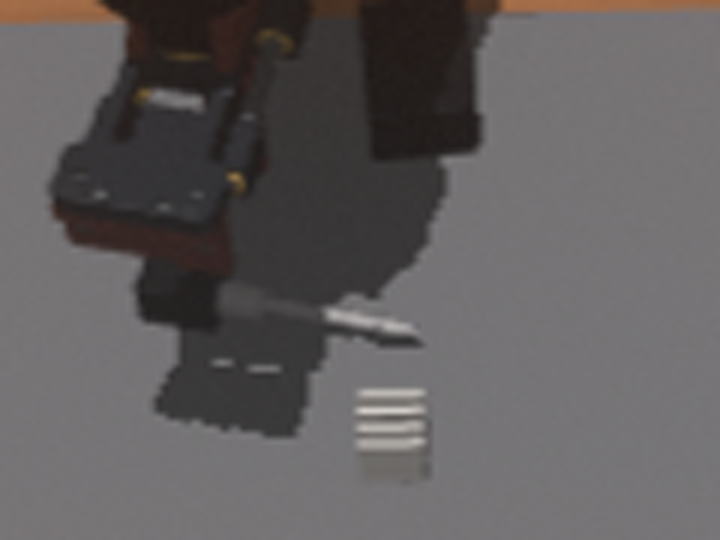

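```bash
python3 -m creep '-0.0274 -0.004 0.01 0 0 0 0.045; -0.0274 -0.004 0.02 0 0 0 0.045; -0.0274 -0.004 0.035 0 0 0 0.045; -0.0274 -0.004 0.04 0 0 0 0.045; -0.0274 -0.004 0.04 0 0 0 0.045'|tail -1;python3 -m creep '0 0 0 0 0 0 0.045; 0 0 0 0 0 0 0.045'|tail -2; python3 g.py .4385 -.3195 .004 77
```

```text
opening: 0.0452
contact_force: [1.2, -0.1, 0.5]
opening: 0.0448
tcp [ 0.4379 -0.3209  0.0424] jig [-196.4 -545.2   42.4] yaw 77.06 F [ 1.2 -0.1  0.5] op 0.0448 t 40.3 q [ 0.79  0.52 -0.32  1.94  0.24  0.71  0.1 ]
shift [0.0014 0.0002 0.0384] rot [ 0.    -0.     0.001] t 40.3
```

```bash
python3 -m creep '0.001 0 0.015 0 0 0 0.045; 0.001 0 0.03 0 0 0 0.045; 0.001 0 0.038 0 0 0 0.045; 0.001 0 0.038 0 0 0 0.04; 0.001 0 0.038 0 0 0 0.01'|tail -2;python3 -m creep '0 0 0 0 0 0 0.01; 0 0 0 0 0 0 0.01; 0 0 0 0 0 0 0.01;0 0 0 0 0 0 0.01'|tail -2; python3 g.py
```

```text
contact_force: [0.1, 0.1, 0.1]
opening: 0.0366
contact_force: [-0.5, 0.9, 5.5]
opening: 0.0256
tcp [ 0.4378 -0.3207  0.0045] jig [-196.5 -545.     4.5] yaw 76.99 F [-0.5  0.9  5.5] op 0.0256 t 41.05 q [ 0.77  0.58 -0.3   1.96  0.27  0.64  0.07]
```

```bash
python3 -m creep '0 0 -0.03 0 0 0 0.01; 0 0 -0.07 0 0 0 0.01; 0.02 0 -0.11 0 0 -0.1 0.01; 0.05 0.02 -0.13 0 0 -0.2 0.01; 0.085 0.03 -0.135 0 0 -0.334 0.01'|tail -1
python3 - <<'E'
from h import *
st(); go(J(0,-165,135),96.13)
E
```

```text
opening: 0.0258
tcp [ 0.488  -0.2467  0.1433] jig [-138.7 -476.8  143.3] yaw 95.6 F [ 2.1 -0.6 -1.3] op 0.0258 t 41.47 q [ 0.74  0.4  -0.46  1.86  0.22  0.93  0.28]
shift [0.3132 0.1358 0.0075] rot [ 0.005  0.005 -0.009] t 41.47
```

```bash
python3 -m creep '0.035 0.016 0 0 0 0 0.01; 0.07 0.032 0 0 0 0 0.01; 0.105 0.048 0 0 0 0 0.01; 0.14 0.064 0 0 0 0 0.01; 0.175 0.08 0 0 0 0 0.01'|tail -1; python3 -m creep '0.035 0.015 0 0 0 0 0.01; 0.07 0.03 0 0 0 0 0.01; 0.1 0.045 0 0 0 0 0.01; 0.12 0.054 0 0 0 0 0.01; 0.125 0.054 0 0 0 0 0.01'|tail -1;python3 -m creep '0 0 0 0 0 0 0.01; 0 0 0 0 0 0 0.01'|tail -1;  python3 - <<'E'
from h import *
st(); go(J(0,-165,123.5),96.13)
E
```

```text
opening: 0.0257
opening: 0.0261
opening: 0.0262
tcp [0.5891 0.0663 0.1384] jig [  -4.7 -176.4  138.4] yaw 95.61 F [-0.5 -1.3 -2.2] op 0.0262 t 42.47 q [ 0.19  0.5  -0.52  1.74  0.29  0.98 -0.34]
shift [0.0115 0.0046 0.0149] rot [-0.001  0.    -0.009] t 42.47
```

```bash
python3 -m creep '0.005 0.0046 0.0149 0 0 -0.009 0.01; 0.0115 0.0046 0.0149 0 0 -0.009 0.01; 0.0115 0.0046 0.0149 0 0 -0.009 0.01; 0.0115 0.0046 0.0149 0 0 -0.009 0.01; 0.0115 0.0046 0.0149 0 0 -0.009 0.01'|tail -1;  python3 - <<'E'
from h import *
st(); go(J(0,-165,123.5),96.13)
cs=camera('scene'); crop(cs,390,160,500,260,7,'g1.png'); ct=camera('top'); crop(ct,130,140,250,240,6.5,'g1t.png')
t=sensors.get_state()["tcp_pos"]; u=np.array([np.cos(np.radians(96.13)),np.sin(np.radians(96.13)),0])
for k in(.038,.109): print(k,((proj(cs,t+u*k+[0,0,.0085])-[390,160])*7).round(),((proj(ct,t+u*k+[0,0,.0085])-[130,140])*6.5).round())
print('hole',((proj(cs,J(0,-30,132))-[390,160])*7).round(),((proj(ct,J(0,-30,132))-[130,140])*6.5).round())
E
```

```text
opening: 0.0261
tcp [0.5931 0.0789 0.1239] jig [   0.6 -164.3  123.9] yaw 96.11 F [-0.  -0.1 -1.2] op 0.0261 t 42.88 q [ 0.16  0.52 -0.51  1.74  0.3   0.96 -0.36]
shift [-0.0007 -0.0006  0.0004] rot [-0.001 -0.    -0.   ] t 42.88
0.038 [[190. 474.]] [[538. 265.]]
0.109 [[395. 450.]] [[352. 305.]]
hole [[466. 441.]] [[286. 321.]]
```

View pics/g1.png

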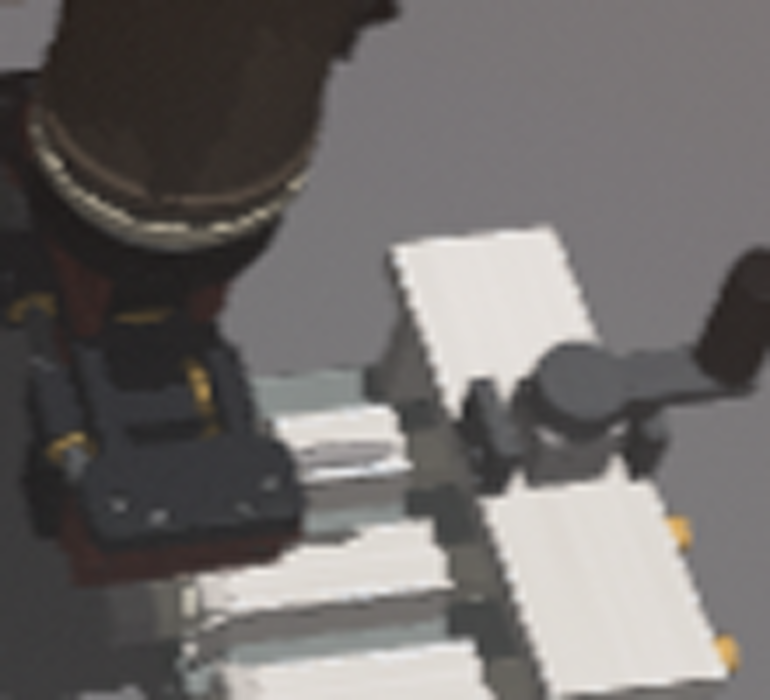

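View pics/g1t.png

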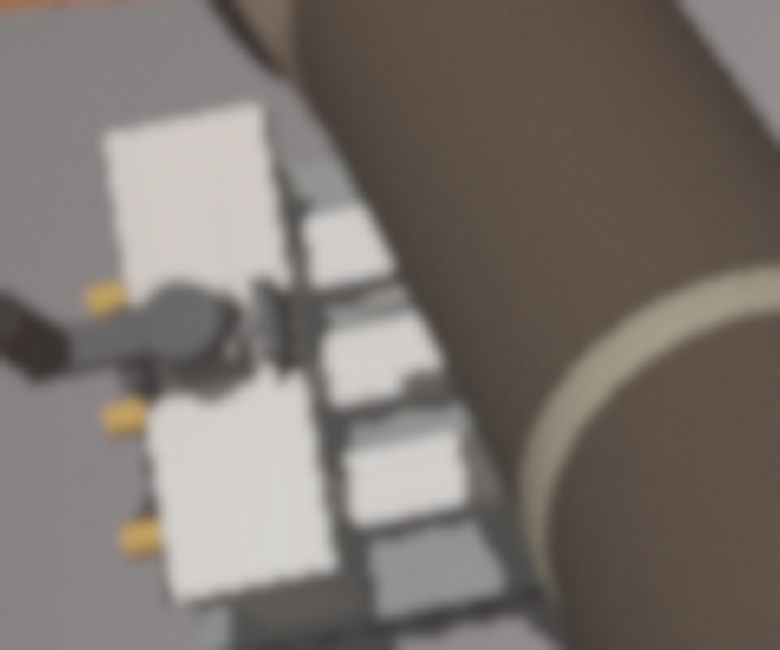

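```bash
python3 -m creep '0.008 -0.0005 0.0004 0 0 0 0.01; 0.014 -0.0005 0.0004 0 0 0 0.01; 0.02 -0.0005 0.0004 0 0 0 0.01; 0.026 -0.0005 0.0004 0 0 0 0.01; 0.032 -0.0005 0.0004 0 0 0 0.01'|tail -2; python3 g.py;python3 -c "
from h import *
cs=camera('scene'); crop(cs,420,190,490,250,11,'g2.png')"
```

```text
contact_force: [-0.1, -0.5, -0.3]
opening: 0.0258
tcp [0.5891 0.1121 0.1236] jig [ 1.000e-01 -1.309e+02  1.236e+02] yaw 96.17 F [-0.1 -0.5 -0.3] op 0.0258 t 43.4 q [ 0.11  0.52 -0.52  1.74  0.31  0.96 -0.42]
```

View pics/g2.png

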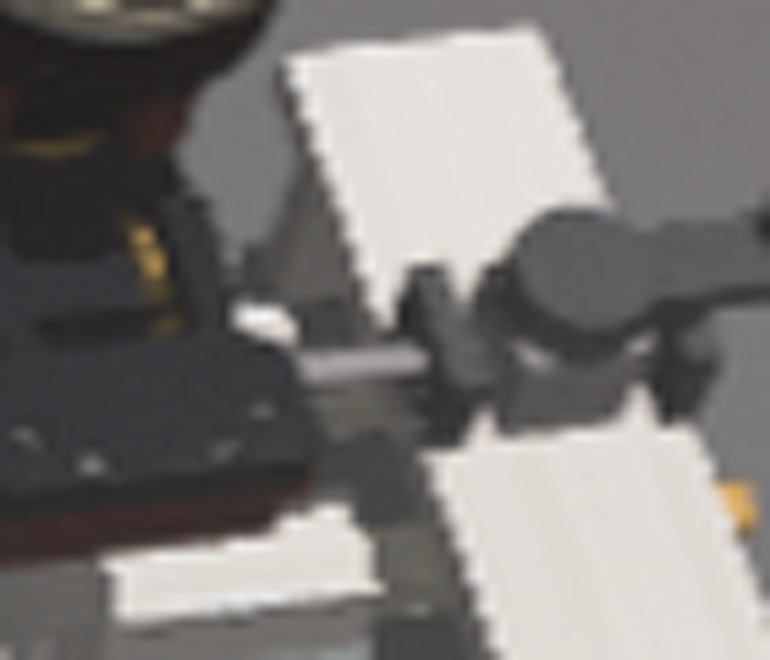

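```bash
python3 -m creep '0.005 0 0 0 0 0 0.01; 0.01 0 0 0 0 0 0.01; 0.015 0 0 0 0 0 0.01; 0.02 0 0 0 0 0 0.01'|tail -2; python3 g.py
```

```text
contact_force: [-0.5, 1.0, -1.7]
opening: 0.0256
tcp [0.5871 0.1314 0.1235] jig [ 1.000e-01 -1.115e+02  1.235e+02] yaw 96.12 F [-0.5  1.  -1.7] op 0.0256 t 43.78 q [ 0.08  0.53 -0.52  1.73  0.31  0.96 -0.45]
```

```bash
python3 -m creep '0.006 0 0 0 0 0 0.01; 0.012 0 0 0 0 0 0.01; 0.018 0 0 0 0 0 0.01; 0.023 0 0 0 0 0 0.01; 0.023 0 0 0 0 0 0.01'|tail -2; python3 g.py
```

```text
contact_force: [0.9, 0.2, -0.8]
opening: 0.0258
tcp [0.5843 0.1555 0.1236] jig [ -0.  -87.2 123.6] yaw 96.23 F [ 0.9  0.2 -0.8] op 0.0258 t 44.2 q [ 0.04  0.53 -0.52  1.72  0.31  0.97 -0.49]
```

```bash
python3 -m creep '0.005 0 0 0 0 0 0.01; 0.01 0 0 0 0 0 0.01; 0.015 0 0 0 0 0 0.01; 0.018 0 0 0 0 0 0.01; 0.018 0 0 0 0 0 0.01'|tail -2; python3 g.py
```

```text
contact_force: [-0.1, 0.1, -0.4]
opening: 0.0257
tcp [0.5824 0.1728 0.1235] jig [ -0.  -69.8 123.5] yaw 96.2 F [-0.1  0.1 -0.4] op 0.0257 t 44.62 q [ 0.01  0.54 -0.52  1.72  0.31  0.97 -0.52]
```

```bash
python3 -m creep '0.002 0 0 0 0 0 0.01; 0.004 0 0 0 0 0 0.01; 0.006 0 0 0 0 0 0.01; 0.006 0 0 0 0 0 0.01'|tail -2; python3 g.py
```

```text
contact_force: [0.0, -4.1, 0.3]
opening: 0.0258
tcp [0.5823 0.1761 0.1235] jig [  0.2 -66.5 123.5] yaw 96.07 F [ 0.  -4.1  0.3] op 0.0258 t 44.95 q [ 0.    0.54 -0.52  1.71  0.32  0.97 -0.53]
```

```bash
python3 -m creep '0.003 0 0 0 0 0 0.01; 0.004 0 0 0 0 0 0.01; 0.004 0 0 0 0 0 0.01'|tail -2; python3 g.py;python3 -c "
from h import *
cs=camera('scene'); crop(cs,420,190,500,250,10,'g3.png')"
```

```text
contact_force: [-0.8, -13.9, 5.1]
opening: 0.0261
tcp [0.5823 0.1763 0.1235] jig [  0.2 -66.3 123.5] yaw 95.92 F [ -0.8 -13.9   5.1] op 0.0261 t 45.2 q [-0.    0.54 -0.52  1.71  0.32  0.98 -0.54]
```

View pics/g3.png

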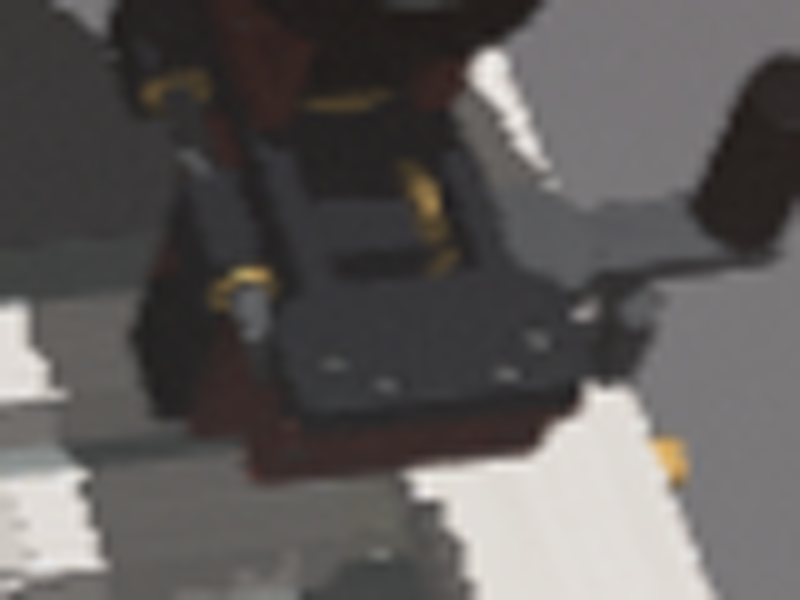

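```bash
python3 -m creep '0 0 0 0 0 0 0.045; 0 0 0 0 0 0 0.045; 0 0 0 0 0 0 0.045; 0 0 -0.02 0 0 0 0.045; 0 0 -0.05 0 0 0 0.045'|tail -1; python3 -m creep '-0.03 0 -0.03 0 0 0 0.045; -0.07 -0.02 -0.04 0 0 0 0.045; -0.11 -0.04 -0.04 0 0 0 0.045; -0.15 -0.07 -0.04 0 0 0 0.045; -0.19 -0.1 -0.04 0 0 0 0.045'|tail -1;python3 -m creep '-0.04 -0.02 0 0 0 0 0.045; -0.08 -0.04 0 0 0 0 0.045; -0.12 -0.06 0 0 0 0 0.045; -0.15 -0.06 0 0 0 0 0.045; -0.15 -0.06 0 0 0 0 0.045'|tail -1; python3 -c "
from h import *
st()
cs=camera('scene'); crop(cs,390,180,500,280,7.2,'k1.png'); ct=camera('top'); crop(ct,130,140,240,240,7.2,'k1t.png'); crop(cs,120,110,510,370,2,'k2.png')"
```

```text
opening: 0.0449
opening: 0.0453
opening: 0.045
tcp [ 0.4699 -0.1604  0.2135] jig [-147.5 -389.1  213.5] yaw 95.63 F [ 0.4 -0.4  0.7] op 0.045 t 46.5 q [ 0.62  0.24 -0.45  1.89  0.12  1.04  0.21]
```

View pics/k1.png

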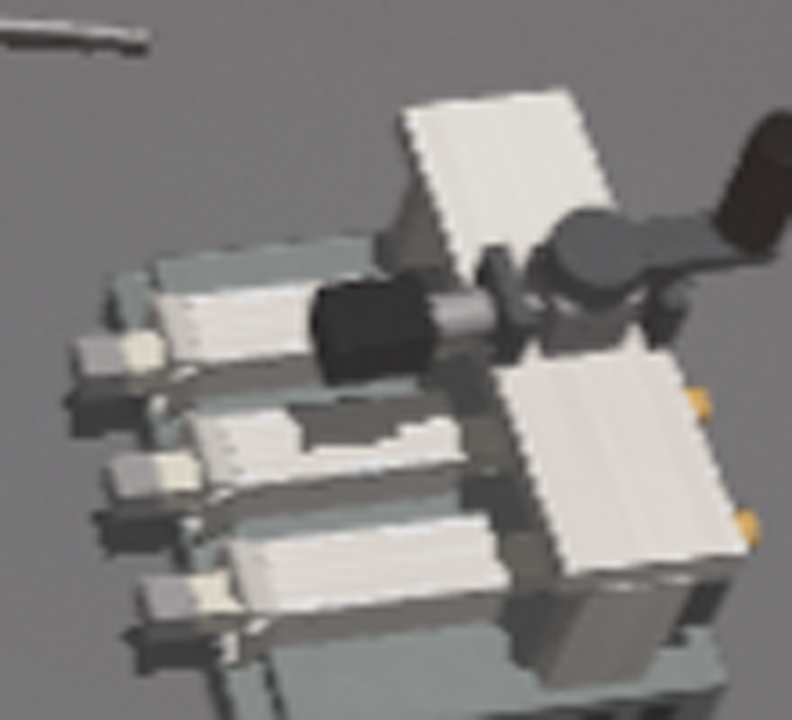

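View pics/k1t.png

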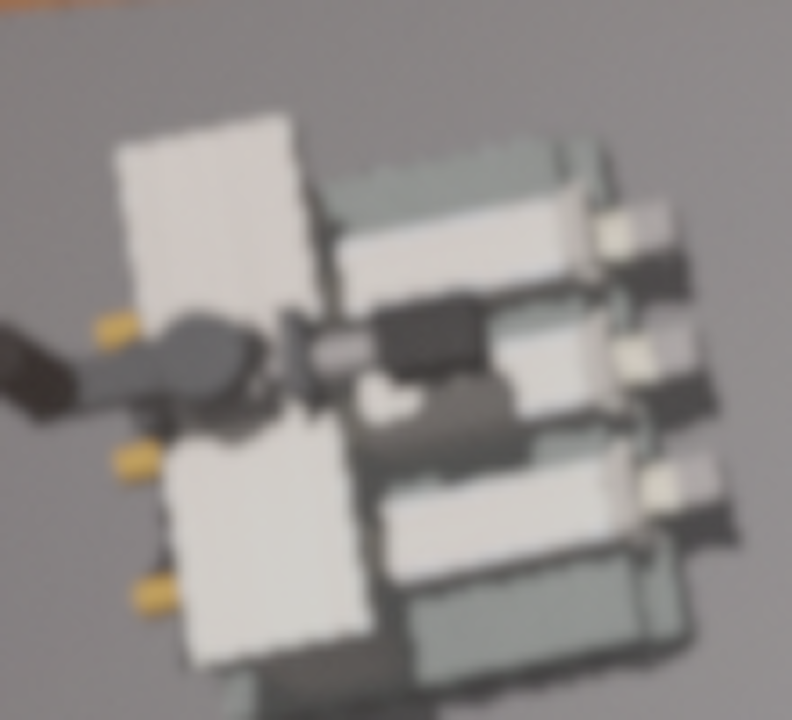

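View pics/k2.png

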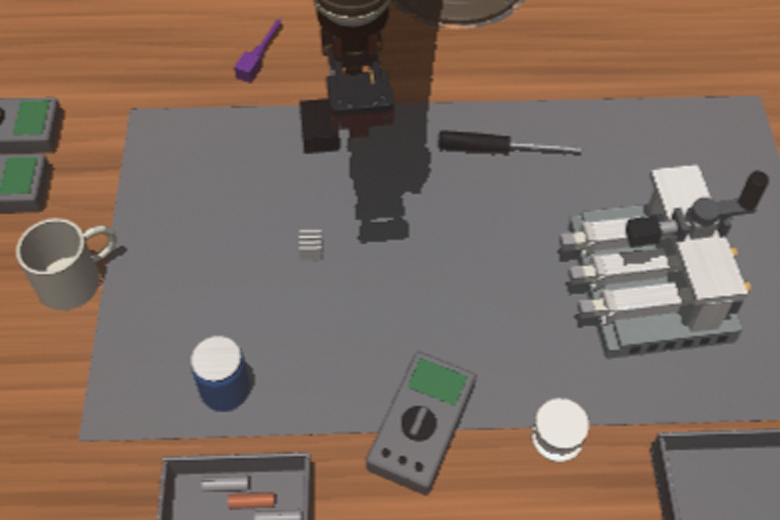

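Run:
```python
import cv2,numpy as np
from h import *
a=cv2.imread("pics/d1t.png",0).astype(np.float32); b=cv2.imread("pics/k1t.png",0).astype(np.float32)[36:,:]
for n,(x,y) in {"A":(705,455),"B":(682,320),"C":(660,200)}.items():
    pa=a[y-45:y+35,x-60:x+60]; pb=b[y-45:y+35,x-60:x+60]
    print(n,np.round(np.array(cv2.phaseCorrelate(pa,pb,cv2.createHanningWindow((120,80),cv2.CV_32F))[0])/7.2,2),"px")
pa=a[100:180,430:600];pb=b[100:180,430:600];print("ref",np.array(cv2.phaseCorrelate(pa,pb)[0])/7.2)
cs=camera("scene");ct=camera("top")
for o in [ (cs,(390,180),7.2),(ct,(130,140),7.2)]:
    for x in(-50,0,50): print(x,((proj(o[0],np.array([J(x-8,-145,51),J(x+8,-145,51)]))-o[1])*o[2]).round().tolist())
print("pin head", [((proj(c,J(0,-50,132))-o)*7.2).round().tolist() for c,o in((cs,(390,180)),(ct,(130,140)))])
```

```text
A [-0.02 -0.02] px
B [-0.01  0.02] px
C [0.01 0.03] px
ref [ 1.93804235e-03 -6.05977101e-05]
-50 [[65.0, 337.0], [76.0, 375.0]]
0 [[99.0, 458.0], [110.0, 498.0]]
50 [[134.0, 584.0], [145.0, 626.0]]
-50 [[725.0, 496.0], [717.0, 454.0]]
0 [[700.0, 365.0], [693.0, 324.0]]
50 [[676.0, 236.0], [669.0, 195.0]]
pin head [[[421.0, 316.0]], [[375.0, 343.0]]]
```

```bash
python3 -c "
from workcell import workorder, sensors
print(workorder.hand_in()); print(sensors.get_state()['clock'])"
```

```text
the job is handed in; nothing more can be done
None
the job is handed in; nothing more can be done
```

I loaded the bank and handed the job in at about 47 s on the robot's clock.

**What I did**
- There were three bars. I fed each through its own guide tube and pushed it against the back stop.
- I turned the crank clockwise about 1.66 turns. It ended pointing to jig +y, within about 0.4°.
- I pushed the black locking pin, not the purple one, through both lugs and the screw.

**Last checks**
- **Bars:** all three stopped at the same depth, about jig y -154 mm at the fingertip, with 8–17 N of push. Their tails moved less than 0.1 px in the top picture between the last push and the end, so turning the crank did not knock them back.
- **Pin:** it met almost no force on the way in. It then stopped firmly with 14 N on the shoulder, about where the home position should be. Its head is still there in both pictures after I let go.
- **Other things on the bench:** in the last picture they look undisturbed, and the gripper is clear of everything.

**What went wrong or disagreed**
- **First bar, first try:** I gripped it too near the tail. It drooped and caught on the tube mouth at about 40 N, so I set it down and gripped it again nearer the middle.
- **First bar, pushing home:** it jammed once at about 68 N. I backed off and it then went in with light force.
- **Cameras:** the two cameras differed by about 2–3 mm. The top camera matched the gripper better, so I weighted it more.

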